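# Build the bridge for a gap check

### The arm

A 7-joint arm with a two-finger parallel gripper is mounted at the origin on the work surface. World frame = base frame: x ahead of the robot, y to its left, z up, the work surface at z = 0. Lengths are in mm, angles in rad, forces in N, time in s.
With the tool pointing down it reaches from about 400 to 875 mm from the base axis. Payload 4.4 kg.
Tool frame: the origin (TCP) lies midway between the tips of the shut fingers; the grasp point (between the pads) lies 19 mm behind it; z points along the fingers, y is the line along which they close (so a half turn about z gives the same grasp; the last joint's range is limited). The gripper opens to 85 mm and grips with 20 to 120 N. Pads are 22 mm wide; open, the fingers measure 114 mm over their backs; the gripper's body (76 mm by 85 mm) begins 54 mm behind the grasp point. The pads swing forward as they close: fully open they stand 13 mm farther back than shut.
Start: joints at [1.174, 0.628, 0.038, 1.517, -0.027, 0.996, -0.02], TCP at [211.148, -614.764, 231.313] pointing down, gripper open.
Joint ranges: [-3.06, 3.06], [-0.37, 2.12], [-1.25, 1.32], [0.18, 2.47], [-1.1, 4.24], [0.23, 1.98], [-2.94, 2.94]. Speed limits (rad/s): [2.57, 2.57, 3.14, 3.14, 3.14, 3.14, 3.14].

### API

Orientations are given as [roll, pitch, yaw] about the fixed x, y, z axes, in that order (R = Rz(yaw) Ry(pitch) Rx(roll)).
In Python, from cell import read_state, get_image, finish_job gives the robot as it stands.
- The arm moves only by the tool send_rows, never from a script. Its argument "series" is a list of rows, each an object of numbers: "ax", "ay", "az": the turn, a rotation vector about the tool's x, y, z in rad; "dx", "dy", "dz": the shift along the tool's x, y, z in cm; "hand": the closure, from 0 (fully open) to 1 (shut). In form: [{"ax": .., "ay": .., "az": .., "dx": .., "dy": .., "dz": .., "hand": ..}, ...]. A call has 1 to 10 rows; each row is the pose to reach, as a shift and turn from the pose commanded when the call began, along the tool's axes at that moment; what a row does not reach only later rows make up. A row lasts 1/10 s, in which the tool goes at most 50 mm and 8.59 degrees, less where a joint would pass 70% of its speed; a pose out of reach is approached as far as the arm can. A call with a gripper value outside its range is refused whole. The fingers move at their own pace and stop on an object; the grip force is fixed at half the most. Time passes only in rows, so rows that repeat a pose let the fingers close. It gives the time, the measured TCP pose, the force, the opening and the grip force at its end, in the units of the state.
- read_state(): the state, without advancing time (a new reading comes with each control period).
- get_image(name): name is "scene" or "top"; returns a dict with "pixels" (420x560x3 uint8, red, green, blue), "mtx" (3x3 intrinsics, pixels), "R" (3x3) and "t" (3): a world point X has camera coordinates R X + t. Camera axes: x right, y down, z forward; pixel columns grow to the right and rows downward; lengths in mm; the calibration is good to about 2 mm. A picture is of the moment at which its call begins. There is no depth.
- finish_job(): hands the job in; it is judged then, once.
The state is a dict: "clock": time; "qpos": joint angles; "qd": joint speeds; "tau": joint torques, N m; "eef_pos": TCP position; "tool_rot": TCP orientation; "force": force on the tool from outside, world axes, zero at the start; "torque": the same for the moment, N m; "width": finger opening in mm; "gripper_force": force on a finger pad.
Only numpy, scipy, OpenCV 4.12 (cv2) and the standard library are available. Lean on these libraries where they do the work, as an engineer would, in place of code of your own. Each camera call takes 0.05 s, during which the arm holds its last target. There are 200 camera calls.

### The job

Set up the bridge for the gap check on the grey inspection plate: stand the two tall square blocks on the plate, one to the left and one to the right of the fixed post and in line with it along the plate, and the low round block straight behind the post (on the side away from the robot), each of the three with a gap of 30 mm between it and the post. Then draw the aluminium parallel out of its rack and lay it, upright as it stood there, centrally across the tops of the two square blocks so that it bridges the post, and set the collet nut flat on top of the parallel, in the middle, to weigh it down. Left, right and behind go by the plate's edges, seen from the robot; let go of everything, and leave the standing tool holder and the single brass collet at the sides where they are.

Things in the scene. Friction and masses are not known exactly. Their poses are not given: they have to be found in the camera images.
- plate: Flat grey inspection plate fixed to the table, 210 (x) by 220 (y) mm and 12 mm thick, with one steel setting post standing on it, 30 mm in diameter, its top 57 mm above the table. Origin: on the table directly under the post's axis; the plate reaches from 75 mm before the post to 135 mm behind it, and 110 mm to each side. Its x axis points to 'behind' (away from the robot), its y axis to 'left', z up. It may be turned up to 12 degrees either way.
- rack: Low dark steel rack fixed to the table, 110 (x) by 73 (y) by 24 (z) mm, standing to the left or right of the plate: two solid cheeks 23 mm thick with a vertical gap 27 mm wide between them that runs along its x axis and is open at both ends and the top; the gap's floor is 4 mm thick. Origin: centre of its underside.
- parallel: Aluminium parallel, a straight bar 150 (x) by 24 (y) by 32 (z) mm, about 0.3 kg. At the start it stands in the rack's gap with 1.5 mm to spare on each side; its upper 12 mm stand clear above the cheeks, and it sticks out a little at both ends. Origin: centre of its underside, z up. x is its long axis.
- block_a: Square steel setting block, 36 by 36 mm and 60 mm tall, about 0.5 kg; the same as block_b and interchangeable with it. Origin: centre of its underside, z up. x and y are square to its faces.
- block_b: Square steel setting block, 36 by 36 mm and 60 mm tall, about 0.5 kg; the same as block_a. Origin: centre of its underside, z up. x and y are square to its faces.
- disc: Low solid round steel block, 38 mm in diameter and 32 mm tall, flat top without a hole, about 0.28 kg. Origin: centre of its underside, z up. 
- nut: Steel collet nut, a thick ring 47 mm in diameter and 26 mm tall with a hole right through, straight-sided up to 21 mm, then narrowing, with dark notches round its rim, about 0.16 kg. Origin: centre of its underside, z up. 
- holder: Bystander: a dark steel taper tool holder standing on the table at the far left, 62 mm wide and 112 mm tall. Leave it alone.
- collet: Bystander: a single brass collet with a black bore and slits in its top, standing on its narrow end on the table at the far right, outside everything else, 33 mm wide and 42 mm tall. Leave it alone.
There are look-alikes about, which are no part of the job. What is shaped like the block_b but blue or pink is not meant.

How it is judged (in metres and radians):
At the end, for the whole second after the job is handed in: Plate frame: square blocks 63 mm left and right of the post axis, disc 64 mm behind (each +-13 mm), upright; parallel upright on both blocks, centred +-12 mm across, +-15 along, within 0.15 rad; nut flat on it, centred +-10 mm across, +-15 along; all released, at rest ((((x of block_a in the frame of plate between -0.013 and 0.013 m and y of block_a in the frame of plate between 0.05 and 0.076 m) and (x of block_b in the frame of plate between -0.013 and 0.013 m and y of block_b in the frame of plate between -0.076 and -0.05 m)) or ((x of block_b in the frame of plate between -0.013 and 0.013 m and y of block_b in the frame of plate between 0.05 and 0.076 m) and (x of block_a in the frame of plate between -0.013 and 0.013 m and y of block_a in the frame of plate between -0.076 and -0.05 m))) and z of block_a in the frame of plate between 0.008 and 0.016 m and angle between each of block_a, block_b, disc, parallel, nut's own z axis and vertical below 0.08 rad and z of block_b in the frame of plate between 0.008 and 0.016 m and z of disc in the frame of plate between 0.008 and 0.016 m and x of disc in the frame of plate between 0.051 and 0.077 m and y of disc in the frame of plate between -0.013 and 0.013 m and x of parallel in the frame of plate between -0.012 and 0.012 m and y of parallel in the frame of plate between -0.015 and 0.015 m and z of parallel in the frame of plate between 0.068 and 0.076 m and angle between the x axis of parallel and the y axis of plate, either way round below 0.15 rad and x of nut in the frame of parallel between -0.015 and 0.015 m and y of nut in the frame of parallel between -0.01 and 0.01 m and z of nut in the frame of parallel between 0.028 and 0.036 m and linear speed of each of block_a, block_b, disc, parallel, nut below 0.02 m/s and contact force between each of block_a, block_b, disc, parallel, nut and the fingers below 0.1 N); the robot touches nothing.
It fails at once if the holder is pushed more than 20 mm (distance of holder from where it was at the start of the episode above 0.02 m).
It fails at once if the collet is pushed more than 20 mm (distance of collet from where it was at the start of the episode above 0.02 m).
It also fails if it takes over 141 s, if anything falls off the work surface, if the arm or the gripper's body presses on something with over 40 N, if the wrist force passes 120 N, or if a joint passes its speed limit or range.

## Working session

There is one attempt and no reset: what is moved stays moved. The work goes in short steps, Python scripts to look and compute and a tool call to move; the robot and the scene stay as the last step left them, time stands still between calls to the robot, and variables do not carry over. Pictures are saved under pics/ and viewed, at most 14 in all, crops included, and the job is handed in when it is done.

Besides the shell and the picture viewer there is one more tool, called after "Call:" as name(argument=value, ...), one argument or row to a line, values as JSON. send_rows: Moves the arm, as the interface text tells. Its arguments: {"type":"object","properties":{"series":{"type":"array","items":{"type":"object","properties":{"ax":{"type":"number"},"ay":{"type":"number"},"az":{"type":"number"},"dx":{"type":"number"},"dy":{"type":"number"},"dz":{"type":"number"},"hand":{"type":"number"}}}}},"required":["series"]}

```bash
mkdir -p pics; ls; python3 - <<'E'
from cell import *
import cv2,numpy as np
for n in("scene","top"):
    g=get_image(n);cv2.imwrite(f"pics/{n}0.png",cv2.resize(g["pixels"][:,:,::-1],(800,600),interpolation=cv2.INTER_CUBIC))
    print(n,g["mtx"],g["R"],g["t"])
    np.savez(f"{n}0.npz",**g)
s=read_state();print(s["eef_pos"],s["tool_rot"],s["clock"],s["width"])
E
```

```text
pics
scene [[388.90953994   0.         278.33302878]
 [  0.         388.90953994 212.43723717]
 [  0.           0.           1.        ]] [[-0.67388319  0.73882601 -0.00419198]
 [ 0.56086211  0.50785249 -0.65384979]
 [-0.48095232 -0.44296951 -0.75661277]] [ 322.05471487 -225.69167286 1210.45259464]
top [[518.93442727   0.         275.8905933 ]
 [  0.         518.93442727 206.92245795]
 [  0.           0.           1.        ]] [[-0.02211717 -0.99970298 -0.01023628]
 [-0.9972185   0.02278884 -0.07096435]
 [ 0.07117655  0.00863828 -0.99742633]] [  34.39221077  454.87223757 1584.07549114]
[ 210.97032003 -614.2192589   230.4678372 ] [-3.13986953e+00  1.99431700e-05  3.30798460e-01] 0.1 85.02150014651605
```

View pics/scene0.png

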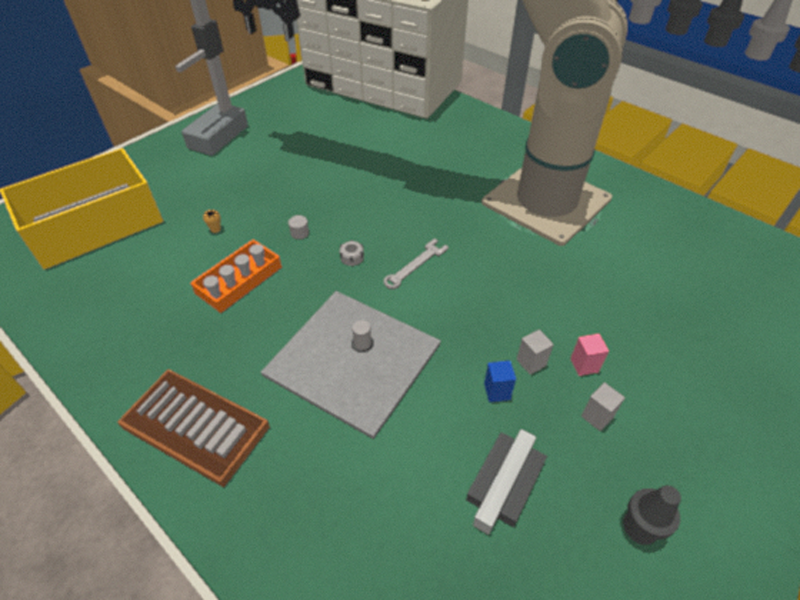

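View pics/top0.png

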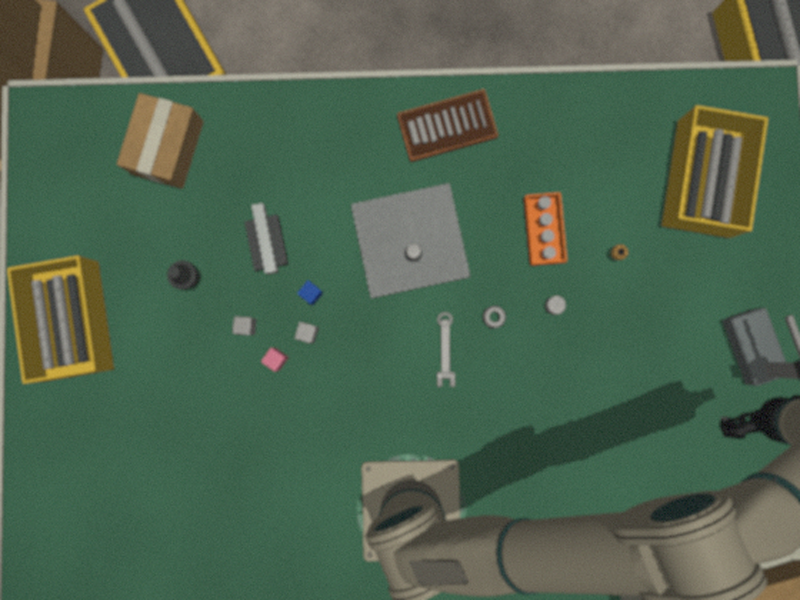

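The top picture (800-wide) shows:
- Plate centred about (410,240), with the post at (414,252).
- Rack and bar at (265,238).
- Grey cubes at (243,326) and (305,332). The blue (310,292) and pink (273,359) cubes are look-alikes.
- Nut ring at (494,317), and disc at (556,304). The studs in the orange tray (545,200–255) are look-alikes for the disc.
- Collet at (620,252), and holder at (183,275).

Next, a close crop from each camera.

```bash
python3 - <<'E'
import cv2,numpy as np
g=np.load("top0.npz")["pixels"][:,:,::-1]
cv2.imwrite("pics/topL.png",cv2.resize(g[125:270,150:345],None,fx=4,fy=4,interpolation=cv2.INTER_CUBIC))
cv2.imwrite("pics/topR.png",cv2.resize(g[125:270,245:440],None,fx=4,fy=4,interpolation=cv2.INTER_CUBIC))
E
```

```text
(no output)
```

View pics/topL.png

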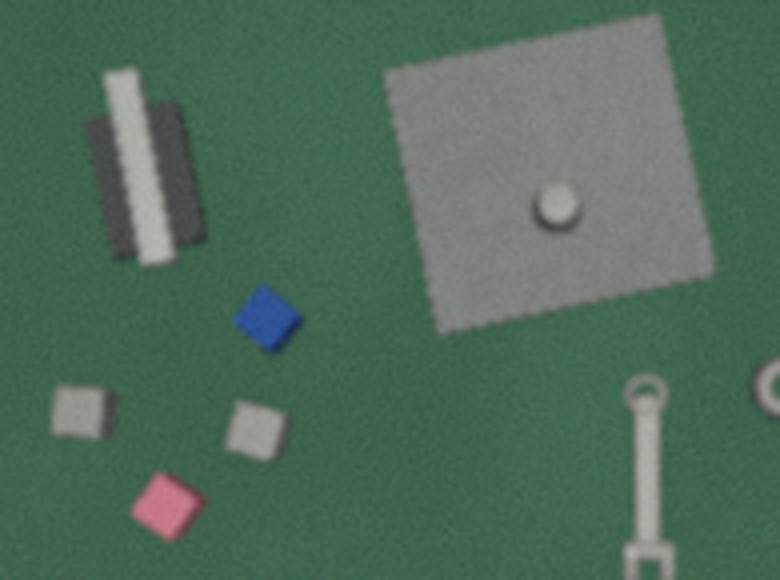

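View pics/topR.png

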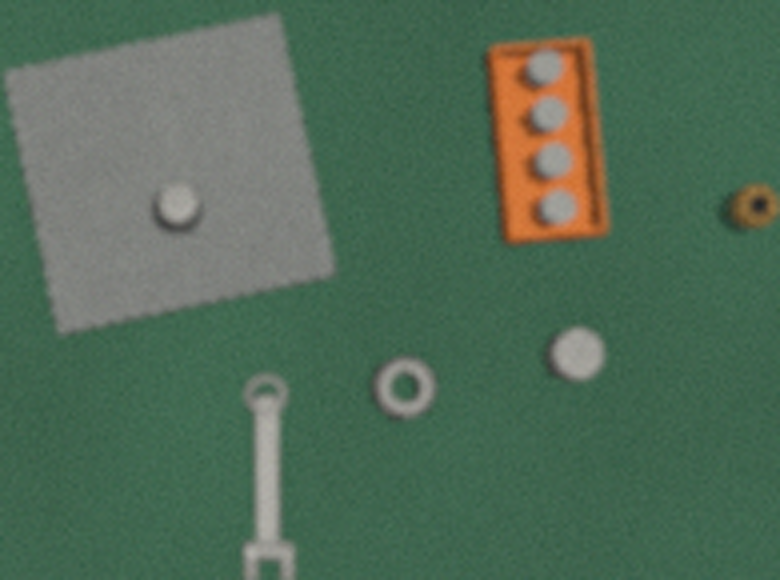

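Crop L shows:
- Plate corners (386,72), (660,13), (714,274), (440,333), and post top (558,205).
- Bar corners (104,72), (138,68), (176,262), (141,266).
- Grey block tops centred about (79,412) and (256,431). They are steel, not blue or pink, so they match the description.

Crop R shows the nut at (405,388) and the disc at (578,354), which is free-standing and not one of the tray studs.

```bash
cat > h.py <<'E'
import numpy as np
def back(g,uv,z):
    K,R,t=g["mtx"],g["R"],g["t"]
    d=R.T@np.linalg.solve(K,np.r_[uv,1.]);c=-R.T@t
    return c+d*(z-c[2])/d[2]
def proj(g,X):
    p=g["mtx"]@(g["R"]@np.asarray(X,float)+g["t"]);return p[:2]/p[2]
E
python3 - <<'E'
from h import *
np.set_printoptions(precision=1,suppress=True)
g=np.load("top0.npz");s=np.load("scene0.npz")
def P(pts,z,u0):return np.array([back(g,(np.array(p)+.5)/4-.5+[u0,125],z) for p in pts])
def sc(X):return proj(s,X)*800/560
def rect(n,pts,z,u0):
    q=P(pts,z,u0);e=np.diff(np.vstack([q,q[:1]]),axis=0)[:,:2]
    print(n,q.mean(0),"len",np.linalg.norm(e,axis=1),"ang",np.degrees(np.arctan2(e[:,1],e[:,0])),"scene",sc(q.mean(0)))
    return q
rect("plate",[(386,72),(660,13),(714,274),(440,333)],12,150)
rect("bar",[(104,72),(138,68),(176,262),(141,266)],36,150)
rect("A",[(57,386),(106,388),(103,438),(52,434)],60,150)
rect("B",[(239,402),(288,412),(272,460),(226,449)],60,150)
for n,p,z,u in(("post",(558,205),57,150),("nut",(405,388),26,245),("disc",(578,354),32,245),("coll",(755,206),42,245)):
    X=P([p],z,u)[0];print(n,X,sc(X))
E
```

```text
plate [577.2 -13.4  12. ] len [218.9 208.8 216.8 208.6] ang [ -79.1 -170.   100.9   10.5] scene [351.7 353.3]
bar [585.5 301.5  36. ] len [ 26.4 153.3  26.9 153.1] ang [ -84.6 -169.6   95.2   10.2] scene [506.2 471.5]
A [397.9 344.   60. ] len [36.9 37.5 38.4 36.1] ang [-93.6 176.1  84.3  -6.4] scene [605.8 393.4]
B [380.5 211.6  60. ] len [37.6 37.7 35.5 36.4] ang [-102.8  160.7   75.3  -16.3] scene [536.3 338.5]
post [545.6 -18.2  57. ] [361.5 324.1]
nut [ 404.9 -188.7   26. ] [351.1 246.2]
disc [ 427.6 -320.2   32. ] [297.2 219.6]
coll [ 536.5 -456.4   42. ] [211.1 212.4]
```

Positions from the two cameras agree. Post is at (546.5,-18.5) with plate yaw 10.5°. Next, a helper that turns targets into tool-axis deltas, starting with the disc.

```bash
cat > d.py <<'E'
# usage: python3 d.py x,y,z,yawdeg ... -> tool-axis deltas (cm, rad) from present pose
import sys,numpy as np
from scipy.spatial.transform import Rotation as R
from cell import read_state
s=read_state();p=np.array(s["eef_pos"]);A=R.from_euler("xyz",s["tool_rot"])
print("pos",p.round(1),"yaw",round(np.degrees(s["tool_rot"][2]),1),"t",round(s["clock"],2),"w",round(s["width"],1),"q7",round(s["qpos"][6],2))
for a in sys.argv[1:]:
    x,y,z,w=map(float,a.split(","))
    d=A.inv().apply(np.array([x,y,z])-p)/10
    r=(A.inv()*R.from_euler("xyz",[180,0,w],degrees=True)).as_rotvec()
    print(a,"d",d.round(2),"a",r.round(3))
E
python3 d.py 428,-320,150,10.5 428,-320,60,10.5
```

```text
pos [ 211.  -614.2  230.5] yaw 19.0 t 0.1 w 85.0 q7 -0.02
428,-320,150,10.5 d [ 30.08 -20.76   8.08] a [-0.002  0.     0.148]
428,-320,60,10.5 d [ 30.08 -20.75  17.08] a [-0.002  0.     0.148]
```

Call:
send_rows(
  series=[
    {"dx": 4, "dy": -2.8, "dz": 1, "az": 0.02, "hand": 0},
    {"dx": 8, "dy": -5.6, "dz": 2, "az": 0.05, "hand": 0},
    {"dx": 12, "dy": -8.3, "dz": 3, "az": 0.08, "hand": 0},
    {"dx": 16, "dy": -11, "dz": 4.5, "az": 0.1, "hand": 0},
    {"dx": 20, "dy": -13.8, "dz": 6, "az": 0.12, "hand": 0},
    {"dx": 24, "dy": -16.6, "dz": 7, "az": 0.148, "hand": 0},
    {"dx": 28, "dy": -19.3, "dz": 8, "az": 0.148, "hand": 0},
    {"dx": 30.1, "dy": -20.8, "dz": 9, "az": 0.148, "hand": 0},
    {"dx": 30.1, "dy": -20.8, "dz": 12, "az": 0.148, "hand": 0},
    {"dx": 30.1, "dy": -20.8, "dz": 12, "az": 0.148, "hand": 0},
  ],
)

```text
invalid input at $.series[0]: expected keys ax, ay, az, dx, dy, dz, hand
```

```bash
python3 - <<'E'
from cell import *
import cv2,numpy as np
g=get_image("top");a=g["pixels"][150:270,320:480,::-1]
h=get_image("scene");b=h["pixels"][120:240,140:300,::-1]
cv2.imwrite("pics/disc1.png",cv2.resize(np.hstack([a,b]),None,fx=2.5,fy=2.5,interpolation=cv2.INTER_CUBIC))
E
python3 d.py 428,-320,40,10.5 428,-320,1,10.5
```

```text
pos [ 211.  -614.4  230.7] yaw 19.0 t 0.2 w 85.5 q7 -0.02
428,-320,40,10.5 d [ 30.08 -20.78  19.1 ] a [-0.001  0.     0.148]
428,-320,1,10.5 d [ 30.08 -20.77  23.  ] a [-0.001  0.     0.148]
```

View pics/disc1.png

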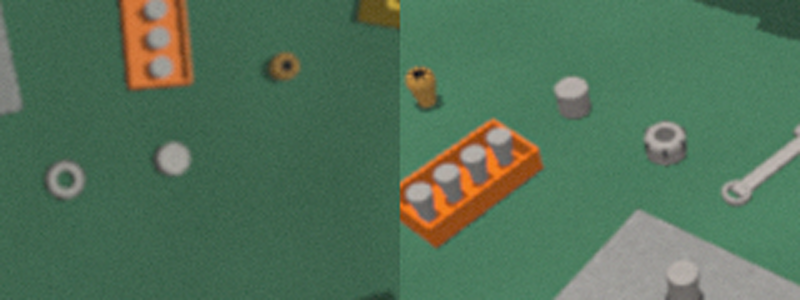

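The call was refused because every row needs all the keys, so the arm hasn't moved. The crop shows the disc at (173,158) and (572,95), free-standing with a flat top, and the nut is the notched ring. Resending with all keys.

Call:
send_rows(
  series=[
    {"ax": 0, "ay": 0, "dx": 4, "dy": -2.8, "dz": 1, "az": 0.02, "hand": 0},
    {"ax": 0, "ay": 0, "dx": 8, "dy": -5.6, "dz": 2, "az": 0.05, "hand": 0},
    {"ax": 0, "ay": 0, "dx": 12, "dy": -8.3, "dz": 3, "az": 0.08, "hand": 0},
    {"ax": 0, "ay": 0, "dx": 16, "dy": -11, "dz": 4.5, "az": 0.1, "hand": 0},
    {"ax": 0, "ay": 0, "dx": 20, "dy": -13.8, "dz": 6, "az": 0.12, "hand": 0},
    {"ax": 0, "ay": 0, "dx": 24, "dy": -16.6, "dz": 7, "az": 0.148, "hand": 0},
    {"ax": 0, "ay": 0, "dx": 28, "dy": -19.3, "dz": 8, "az": 0.148, "hand": 0},
    {"ax": 0, "ay": 0, "dx": 30.1, "dy": -20.8, "dz": 9, "az": 0.148, "hand": 0},
    {"ax": 0, "ay": 0, "dx": 30.1, "dy": -20.8, "dz": 12, "az": 0.148, "hand": 0},
    {"ax": 0, "ay": 0, "dx": 30.1, "dy": -20.8, "dz": 12, "az": 0.148, "hand": 0},
  ],
)

```text
clock: 1.2
eef_pos: [427.0, -317.7, 108.7]
tool_rot: [-3.137, 0.004, 0.185]
force: [-0.9, 0.1, -0.2]
width: 85.2
gripper_force: 0.0
```

```bash
python3 d.py 428,-320,40,10.5 428,-320,1,10.5
```

```text
pos [ 427.  -317.7  108.7] yaw 10.6 t 1.2 w 85.2 q7 -0.72
428,-320,40,10.5 d [0.08 0.28 6.87] a [-0.005  0.004  0.002]
428,-320,1,10.5 d [ 0.1   0.29 10.77] a [-0.005  0.004  0.002]
```

Call:
send_rows(
  series=[
    {"ax": 0, "ay": 0, "az": 0, "dx": 0, "dy": 0, "dz": 3, "hand": 0},
    {"ax": 0, "ay": 0, "az": 0, "dx": 0, "dy": 0, "dz": 6, "hand": 0},
    {"ax": 0, "ay": 0, "az": 0, "dx": 0, "dy": 0, "dz": 8, "hand": 0},
    {"ax": 0, "ay": 0, "az": 0, "dx": 0, "dy": 0, "dz": 9.5, "hand": 0},
    {"ax": 0, "ay": 0, "az": 0, "dx": 0, "dy": 0, "dz": 10.6, "hand": 0},
    {"ax": 0, "ay": 0, "az": 0, "dx": 0, "dy": 0, "dz": 10.6, "hand": 0},
    {"ax": 0, "ay": 0, "az": 0, "dx": 0, "dy": 0, "dz": 10.6, "hand": 0},
  ],
)

```text
clock: 1.9
eef_pos: [428.4, -321.0, 6.0]
tool_rot: [3.141, -0.0, 0.182]
force: [-0.4, 0.1, -0.1]
width: 85.5
gripper_force: 0.0
```

```bash
python3 d.py 428,-320,1,10.5
```

```text
pos [ 428.4 -321.     6. ] yaw 10.4 t 1.9 w 85.5 q7 -0.7
428,-320,1,10.5 d [-0.02 -0.1   0.5 ] a [ 0.001 -0.    -0.001]
```

Call:
send_rows(
  series=[
    {"ax": 0, "ay": 0, "az": 0, "dx": 0, "dy": 0, "dz": 0.3, "hand": 0},
    {"ax": 0, "ay": 0, "az": 0, "dx": 0, "dy": 0, "dz": 0.3, "hand": 1},
    {"ax": 0, "ay": 0, "az": 0, "dx": 0, "dy": 0, "dz": 0.3, "hand": 1},
    {"ax": 0, "ay": 0, "az": 0, "dx": 0, "dy": 0, "dz": 0.3, "hand": 1},
    {"ax": 0, "ay": 0, "az": 0, "dx": 0, "dy": 0, "dz": 0.3, "hand": 1},
    {"ax": 0, "ay": 0, "az": 0, "dx": 0, "dy": 0, "dz": 0.3, "hand": 1},
    {"ax": 0, "ay": 0, "az": 0, "dx": 0, "dy": 0, "dz": 0.3, "hand": 1},
    {"ax": 0, "ay": 0, "az": 0, "dx": 0, "dy": 0, "dz": 0.3, "hand": 1},
  ],
)

```text
clock: 2.7
eef_pos: [428.5, -320.4, 2.9]
tool_rot: [3.141, -0.0, 0.183]
force: [-0.9, 0.2, 6.0]
width: 36.3
gripper_force: 59.7
```

```bash
python3 d.py 428,-320,140,10.5 609.4,-6.8,140,10.5 609.4,-6.8,40,10.5
```

```text
pos [ 428.5 -320.4    2.9] yaw 10.5 t 2.7 w 36.3 q7 -0.7
428,-320,140,10.5 d [ -0.03  -0.04 -13.71] a [ 0. -0. -0.]
609.4,-6.8,140,10.5 d [ 23.5  -27.54 -13.71] a [ 0. -0. -0.]
609.4,-6.8,40,10.5 d [ 23.49 -27.55  -3.71] a [ 0. -0. -0.]
```

Call:
send_rows(
  series=[
    {"ax": 0, "ay": 0, "az": 0, "dx": 0, "dy": 0, "dz": -2, "hand": 1},
    {"ax": 0, "ay": 0, "az": 0, "dx": 0, "dy": 0, "dz": -5, "hand": 1},
    {"ax": 0, "ay": 0, "az": 0, "dx": 0, "dy": 0, "dz": -9, "hand": 1},
    {"ax": 0, "ay": 0, "az": 0, "dx": 2, "dy": -2.4, "dz": -12, "hand": 1},
    {"ax": 0, "ay": 0, "az": 0, "dx": 4.5, "dy": -5.3, "dz": -13.7, "hand": 1},
    {"ax": 0, "ay": 0, "az": 0, "dx": 7, "dy": -8.2, "dz": -13.7, "hand": 1},
    {"ax": 0, "ay": 0, "az": 0, "dx": 9.5, "dy": -11.1, "dz": -13.7, "hand": 1},
    {"ax": 0, "ay": 0, "az": 0, "dx": 12, "dy": -14.1, "dz": -13.7, "hand": 1},
    {"ax": 0, "ay": 0, "az": 0, "dx": 14.5, "dy": -17, "dz": -13.7, "hand": 1},
    {"ax": 0, "ay": 0, "az": 0, "dx": 17, "dy": -20, "dz": -13.7, "hand": 1},
  ],
)

```text
clock: 3.7
eef_pos: [559.1, -91.2, 138.9]
tool_rot: [-3.141, 0.001, 0.183]
force: [0.5, 0.3, -2.8]
width: 36.4
gripper_force: 60.6
```

Call:
send_rows(
  series=[
    {"ax": 0, "ay": 0, "az": 0, "dx": 2, "dy": -2.4, "dz": 0, "hand": 1},
    {"ax": 0, "ay": 0, "az": 0, "dx": 4, "dy": -4.7, "dz": 0, "hand": 1},
    {"ax": 0, "ay": 0, "az": 0, "dx": 5.5, "dy": -6.5, "dz": 0, "hand": 1},
    {"ax": 0, "ay": 0, "az": 0, "dx": 6.5, "dy": -7.55, "dz": 0, "hand": 1},
    {"ax": 0, "ay": 0, "az": 0, "dx": 6.5, "dy": -7.55, "dz": 2.5, "hand": 1},
    {"ax": 0, "ay": 0, "az": 0, "dx": 6.5, "dy": -7.55, "dz": 5, "hand": 1},
    {"ax": 0, "ay": 0, "az": 0, "dx": 6.5, "dy": -7.55, "dz": 7.5, "hand": 1},
    {"ax": 0, "ay": 0, "az": 0, "dx": 6.5, "dy": -7.55, "dz": 10, "hand": 1},
    {"ax": 0, "ay": 0, "az": 0, "dx": 6.5, "dy": -7.55, "dz": 10, "hand": 1},
  ],
)

```text
clock: 4.6
eef_pos: [605.7, -7.4, 35.8]
tool_rot: [-3.141, 0.008, 0.182]
force: [-1.6, 0.2, -2.4]
width: 36.5
gripper_force: 60.6
```

```bash
python3 d.py 609.4,-6.8,15.5,10.5
```

```text
pos [605.7  -7.4  35.8] yaw 10.4 t 4.6 w 36.5 q7 -1.28
609.4,-6.8,15.5,10.5 d [0.39 0.01 2.03] a [-0.001  0.008 -0.001]
```

Call:
send_rows(
  series=[
    {"ax": 0, "ay": 0, "az": 0, "dx": 0, "dy": 0, "dz": 0, "hand": 1},
    {"ax": 0, "ay": 0, "az": 0, "dx": 0, "dy": 0, "dz": 0, "hand": 1},
    {"ax": 0, "ay": 0, "az": 0, "dx": 0, "dy": 0, "dz": 0, "hand": 1},
  ],
)

```text
clock: 4.9
eef_pos: [610.4, -6.8, 40.8]
tool_rot: [3.141, -0.003, 0.183]
force: [-0.4, 0.3, -1.9]
width: 36.2
gripper_force: 60.6
```

```bash
python3 d.py 609.4,-6.8,15.5,10.5
```

```text
pos [610.4  -6.8  40.8] yaw 10.5 t 4.9 w 36.2 q7 -1.28
609.4,-6.8,15.5,10.5 d [-0.1  -0.02  2.53] a [ 0.001 -0.003 -0.001]
```

Settled. Lowering, letting go and backing up.

Call:
send_rows(
  series=[
    {"ax": 0, "ay": 0, "az": 0, "dx": 0, "dy": 0, "dz": 1, "hand": 1},
    {"ax": 0, "ay": 0, "az": 0, "dx": 0, "dy": 0, "dz": 1.8, "hand": 1},
    {"ax": 0, "ay": 0, "az": 0, "dx": 0, "dy": 0, "dz": 2.3, "hand": 1},
    {"ax": 0, "ay": 0, "az": 0, "dx": 0, "dy": 0, "dz": 2.3, "hand": 1},
    {"ax": 0, "ay": 0, "az": 0, "dx": 0, "dy": 0, "dz": 2.4, "hand": 1},
    {"ax": 0, "ay": 0, "az": 0, "dx": 0, "dy": 0, "dz": 2.4, "hand": 1},
  ],
)

```text
clock: 5.5
eef_pos: [609.2, -6.7, 15.2]
tool_rot: [-3.142, 0.0, 0.183]
force: [0.6, 0.1, -1.8]
width: 36.6
gripper_force: 61.0
```

Call:
send_rows(
  series=[
    {"ax": 0, "ay": 0, "az": 0, "dx": 0, "dy": 0, "dz": 0, "hand": 0.3},
    {"ax": 0, "ay": 0, "az": 0, "dx": 0, "dy": 0, "dz": 0, "hand": 0},
    {"ax": 0, "ay": 0, "az": 0, "dx": 0, "dy": 0, "dz": 0, "hand": 0},
    {"ax": 0, "ay": 0, "az": 0, "dx": 0, "dy": 0, "dz": 0, "hand": 0},
    {"ax": 0, "ay": 0, "az": 0, "dx": 0, "dy": 0, "dz": -2, "hand": 0},
    {"ax": 0, "ay": 0, "az": 0, "dx": 0, "dy": 0, "dz": -5, "hand": 0},
    {"ax": 0, "ay": 0, "az": 0, "dx": 0, "dy": 0, "dz": -9, "hand": 0},
    {"ax": 0, "ay": 0, "az": 0, "dx": 0, "dy": 0, "dz": -13.5, "hand": 0},
    {"ax": 0, "ay": 0, "az": 0, "dx": 0, "dy": 0, "dz": -13.5, "hand": 0},
  ],
)

```text
clock: 6.4
eef_pos: [613.7, -7.0, 156.7]
tool_rot: [3.139, -0.012, 0.183]
force: [1.0, 0.5, -0.3]
width: 85.4
gripper_force: 0.0
```

```bash
python3 d.py 380.5,211.6,150,164.2
```

```text
pos [613.7  -7.  156.7] yaw 10.5 t 6.4 w 85.4 q7 -1.3
380.5,211.6,150,164.2 d [-18.97 -25.73   0.39] a [ 1.700e-02 -1.000e-03 -2.683e+00]
```

Call:
send_rows(
  series=[
    {"ax": 0, "ay": 0, "az": -0.13, "dx": -2, "dy": -2.7, "dz": 0, "hand": 0},
    {"ax": 0, "ay": 0, "az": -0.27, "dx": -4, "dy": -5.4, "dz": 0, "hand": 0},
    {"ax": 0, "ay": 0, "az": -0.4, "dx": -6, "dy": -8.1, "dz": 0, "hand": 0},
    {"ax": 0, "ay": 0, "az": -0.54, "dx": -8, "dy": -10.8, "dz": 0, "hand": 0},
    {"ax": 0, "ay": 0, "az": -0.67, "dx": -10, "dy": -13.5, "dz": 0, "hand": 0},
    {"ax": 0, "ay": 0, "az": -0.8, "dx": -12, "dy": -16.2, "dz": 0, "hand": 0},
    {"ax": 0, "ay": 0, "az": -0.94, "dx": -14, "dy": -18.9, "dz": 0, "hand": 0},
    {"ax": 0, "ay": 0, "az": -1.07, "dx": -16, "dy": -21.6, "dz": 0, "hand": 0},
    {"ax": 0, "ay": 0, "az": -1.2, "dx": -18, "dy": -24.3, "dz": 0, "hand": 0},
    {"ax": 0, "ay": 0, "az": -1.34, "dx": -19, "dy": -25.7, "dz": 0, "hand": 0},
  ],
)

```text
clock: 7.4
eef_pos: [373.3, 213.3, 150.2]
tool_rot: [-3.14, -0.0, 1.532]
force: [0.4, 0.4, -0.3]
width: 85.8
gripper_force: 0.0
```

Call:
send_rows(
  series=[
    {"ax": 0, "ay": 0, "az": -0.13, "dx": 0, "dy": 0, "dz": 0, "hand": 0},
    {"ax": 0, "ay": 0, "az": -0.27, "dx": 0, "dy": 0, "dz": 0, "hand": 0},
    {"ax": 0, "ay": 0, "az": -0.4, "dx": 0, "dy": 0, "dz": 0, "hand": 0},
    {"ax": 0, "ay": 0, "az": -0.54, "dx": 0, "dy": 0, "dz": 0, "hand": 0},
    {"ax": 0, "ay": 0, "az": -0.67, "dx": 0, "dy": 0, "dz": 0, "hand": 0},
    {"ax": 0, "ay": 0, "az": -0.8, "dx": 0, "dy": 0, "dz": 0, "hand": 0},
    {"ax": 0, "ay": 0, "az": -0.94, "dx": 0, "dy": 0, "dz": 0, "hand": 0},
    {"ax": 0, "ay": 0, "az": -1.07, "dx": 0, "dy": 0, "dz": 0, "hand": 0},
    {"ax": 0, "ay": 0, "az": -1.2, "dx": 0, "dy": 0, "dz": 0, "hand": 0},
    {"ax": 0, "ay": 0, "az": -1.34, "dx": 0, "dy": 0, "dz": 0, "hand": 0},
  ],
)

```text
clock: 8.4
eef_pos: [375.6, 211.4, 150.2]
tool_rot: [3.142, -0.0, 2.868]
force: [0.6, 0.1, 0.2]
width: 85.6
gripper_force: 0.0
```

```bash
python3 d.py 380.5,211.6,26,164.2; python3 - <<'E'
from cell import *
import cv2,numpy as np
a=get_image("top")["pixels"][140:270,150:350,::-1]
b=get_image("scene")["pixels"][180:310,170:370,::-1]
cv2.imwrite("pics/b1.png",cv2.resize(np.hstack([a,b]),None,fx=2,fy=2,interpolation=cv2.INTER_CUBIC))
E
```

```text
pos [375.6 211.4 150.2] yaw 164.3 t 8.4 w 85.6 q7 0.17
380.5,211.6,26,164.2 d [-0.47  0.15 12.42] a [ 0.    -0.     0.002]
```

View pics/b1.png

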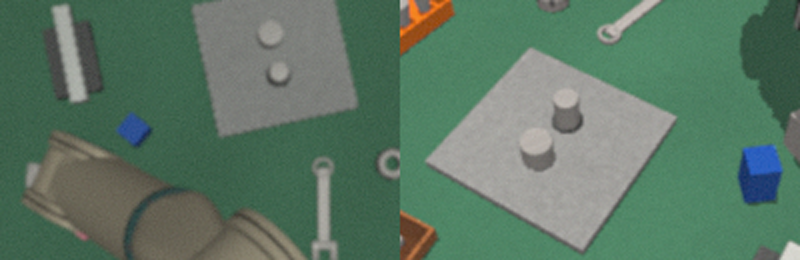

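The disc stands behind the post ((270,34) against post (279,71)). The arm hides block B, so I'm going ahead on the estimate. Descending.

Call:
send_rows(
  series=[
    {"ax": 0, "ay": 0, "az": 0, "dx": -0.5, "dy": 0.1, "dz": 3, "hand": 0},
    {"ax": 0, "ay": 0, "az": 0, "dx": -0.5, "dy": 0.1, "dz": 6, "hand": 0},
    {"ax": 0, "ay": 0, "az": 0, "dx": -0.5, "dy": 0.1, "dz": 8.5, "hand": 0},
    {"ax": 0, "ay": 0, "az": 0, "dx": -0.5, "dy": 0.1, "dz": 11, "hand": 0},
    {"ax": 0, "ay": 0, "az": 0, "dx": -0.5, "dy": 0.1, "dz": 12.4, "hand": 0},
    {"ax": 0, "ay": 0, "az": 0, "dx": -0.5, "dy": 0.1, "dz": 12.4, "hand": 0},
    {"ax": 0, "ay": 0, "az": 0, "dx": -0.5, "dy": 0.1, "dz": 12.4, "hand": 0},
  ],
)

```text
clock: 9.2
eef_pos: [380.7, 211.2, 26.4]
tool_rot: [-3.141, -0.0, 2.861]
force: [-0.1, -0.3, -0.1]
width: 85.5
gripper_force: 0.0
```

Call:
send_rows(
  series=[
    {"ax": 0, "ay": 0, "az": 0, "dx": 0, "dy": 0, "dz": 0, "hand": 1},
    {"ax": 0, "ay": 0, "az": 0, "dx": 0, "dy": 0, "dz": 0, "hand": 1},
    {"ax": 0, "ay": 0, "az": 0, "dx": 0, "dy": 0, "dz": 0, "hand": 1},
    {"ax": 0, "ay": 0, "az": 0, "dx": 0, "dy": 0, "dz": 0, "hand": 1},
    {"ax": 0, "ay": 0, "az": 0, "dx": 0, "dy": 0, "dz": 0, "hand": 1},
    {"ax": 0, "ay": 0, "az": 0, "dx": 0, "dy": 0, "dz": 0, "hand": 1},
    {"ax": 0, "ay": 0, "az": 0, "dx": 0, "dy": 0, "dz": 0, "hand": 1},
    {"ax": 0, "ay": 0, "az": 0, "dx": 0, "dy": 0, "dz": -1, "hand": 1},
    {"ax": 0, "ay": 0, "az": 0, "dx": 0, "dy": 0, "dz": -1, "hand": 1},
  ],
)

```text
clock: 10.1
eef_pos: [381.1, 211.1, 36.9]
tool_rot: [3.141, 0.001, 2.862]
force: [-0.5, -0.3, -4.1]
width: 34.9
gripper_force: 61.1
```

```bash
python3 d.py 380.5,211.6,160,164 535,43.4,160,100.5
```

```text
pos [381.1 211.1  36.9] yaw 164.0 t 10.1 w 34.9 q7 -0.09
380.5,211.6,160,164 d [  0.07   0.04 -12.31] a [ 0.001  0.001 -0.   ]
535,43.4,160,100.5 d [-19.43 -11.87 -12.31] a [ 1.000e-03 -0.000e+00  1.108e+00]
```

Call:
send_rows(
  series=[
    {"ax": 0, "ay": 0, "az": 0, "dx": 0, "dy": 0, "dz": -3, "hand": 1},
    {"ax": 0, "ay": 0, "az": 0, "dx": 0, "dy": 0, "dz": -7, "hand": 1},
    {"ax": 0, "ay": 0, "az": 0.1, "dx": -1, "dy": -0.6, "dz": -11, "hand": 1},
    {"ax": 0, "ay": 0, "az": 0.2, "dx": -3.5, "dy": -2.1, "dz": -12.3, "hand": 1},
    {"ax": 0, "ay": 0, "az": 0.32, "dx": -6, "dy": -3.7, "dz": -12.3, "hand": 1},
    {"ax": 0, "ay": 0, "az": 0.44, "dx": -8.5, "dy": -5.2, "dz": -12.3, "hand": 1},
    {"ax": 0, "ay": 0, "az": 0.56, "dx": -11, "dy": -6.7, "dz": -12.3, "hand": 1},
    {"ax": 0, "ay": 0, "az": 0.69, "dx": -13.5, "dy": -8.3, "dz": -12.3, "hand": 1},
    {"ax": 0, "ay": 0, "az": 0.82, "dx": -16, "dy": -9.8, "dz": -12.3, "hand": 1},
    {"ax": 0, "ay": 0, "az": 0.92, "dx": -18, "dy": -11, "dz": -12.3, "hand": 1},
  ],
)

```text
clock: 11.1
eef_pos: [524.0, 53.6, 158.5]
tool_rot: [-3.14, 0.001, 1.936]
force: [0.1, -0.5, -4.5]
width: 35.4
gripper_force: 62.0
```

Call:
send_rows(
  series=[
    {"ax": 0, "ay": 0, "az": 0.1, "dx": 0, "dy": 0, "dz": 0, "hand": 1},
    {"ax": 0, "ay": 0, "az": 0.19, "dx": 0, "dy": 0, "dz": 0, "hand": 1},
    {"ax": 0, "ay": 0, "az": 0.19, "dx": 0, "dy": 0, "dz": 0, "hand": 1},
    {"ax": 0, "ay": 0, "az": 0.19, "dx": 0, "dy": 0, "dz": 0, "hand": 1},
    {"ax": 0, "ay": 0, "az": 0.19, "dx": 0, "dy": 0, "dz": 0, "hand": 1},
  ],
)

```text
clock: 11.6
eef_pos: [523.2, 55.9, 159.0]
tool_rot: [-3.141, 0.0, 1.755]
force: [0.2, -0.6, -4.6]
width: 35.4
gripper_force: 62.0
```

```bash
python3 d.py 535,43.4,160,100.5 535,43.4,39,100.5
```

```text
pos [523.2  55.9 159. ] yaw 100.5 t 11.6 w 35.4 q7 -0.26
535,43.4,160,100.5 d [-1.44  0.93 -0.1 ] a [-0.001  0.     0.001]
535,43.4,39,100.5 d [-1.44  0.94 12.  ] a [-0.001  0.     0.001]
```

Call:
send_rows(
  series=[
    {"ax": 0, "ay": 0, "az": 0, "dx": -1.44, "dy": 0.94, "dz": 0, "hand": 1},
    {"ax": 0, "ay": 0, "az": 0, "dx": -1.44, "dy": 0.94, "dz": 2, "hand": 1},
    {"ax": 0, "ay": 0, "az": 0, "dx": -1.44, "dy": 0.94, "dz": 4.5, "hand": 1},
    {"ax": 0, "ay": 0, "az": 0, "dx": -1.44, "dy": 0.94, "dz": 7, "hand": 1},
    {"ax": 0, "ay": 0, "az": 0, "dx": -1.44, "dy": 0.94, "dz": 9, "hand": 1},
    {"ax": 0, "ay": 0, "az": 0, "dx": -1.44, "dy": 0.94, "dz": 10.5, "hand": 1},
    {"ax": 0, "ay": 0, "az": 0, "dx": -1.44, "dy": 0.94, "dz": 11.4, "hand": 1},
    {"ax": 0, "ay": 0, "az": 0, "dx": -1.44, "dy": 0.94, "dz": 11.8, "hand": 1},
    {"ax": 0, "ay": 0, "az": 0, "dx": -1.44, "dy": 0.94, "dz": 11.9, "hand": 1},
    {"ax": 0, "ay": 0, "az": 0, "dx": -1.44, "dy": 0.94, "dz": 11.9, "hand": 1},
  ],
)

```text
clock: 12.6
eef_pos: [536.1, 43.3, 40.8]
tool_rot: [3.14, 0.0, 1.753]
force: [-1.2, 0.4, -3.7]
width: 35.0
gripper_force: 62.1
```

```bash
python3 d.py 535,43.4,38.5,100.5
```

```text
pos [536.1  43.3  40.8] yaw 100.4 t 12.6 w 35.0 q7 -0.32
535,43.4,38.5,100.5 d [ 0.03 -0.1   0.23] a [ 0.001  0.    -0.001]
```

Lowering the last 2 mm, releasing and going up.

Call:
send_rows(
  series=[
    {"ax": 0, "ay": 0, "az": 0, "dx": 0, "dy": -0.1, "dz": 0.15, "hand": 1},
    {"ax": 0, "ay": 0, "az": 0, "dx": 0, "dy": -0.1, "dz": 0.2, "hand": 1},
    {"ax": 0, "ay": 0, "az": 0, "dx": 0, "dy": -0.1, "dz": 0.2, "hand": 0.3},
    {"ax": 0, "ay": 0, "az": 0, "dx": 0, "dy": -0.1, "dz": 0.2, "hand": 0},
    {"ax": 0, "ay": 0, "az": 0, "dx": 0, "dy": -0.1, "dz": 0.2, "hand": 0},
    {"ax": 0, "ay": 0, "az": 0, "dx": 0, "dy": -0.1, "dz": 0.2, "hand": 0},
    {"ax": 0, "ay": 0, "az": 0, "dx": 0, "dy": -0.1, "dz": -2, "hand": 0},
    {"ax": 0, "ay": 0, "az": 0, "dx": 0, "dy": -0.1, "dz": -6, "hand": 0},
    {"ax": 0, "ay": 0, "az": 0, "dx": 0, "dy": -0.1, "dz": -11, "hand": 0},
    {"ax": 0, "ay": 0, "az": 0, "dx": 0, "dy": -0.1, "dz": -11, "hand": 0},
  ],
)

```text
clock: 13.6
eef_pos: [538.6, 44.2, 156.1]
tool_rot: [3.13, 0.0, 1.753]
force: [0.8, -0.1, 0.6]
width: 85.2
gripper_force: 0.0
```

```bash
python3 d.py 398,344,150,175
```

```text
pos [538.6  44.2 156.1] yaw 100.4 t 13.6 w 85.2 q7 -0.25
398,344,150,175 d [32.03 -8.41  0.5 ] a [ 0.009  0.008 -1.302]
```

Call:
send_rows(
  series=[
    {"ax": 0, "ay": 0, "az": -0.13, "dx": 3.2, "dy": -0.8, "dz": 0, "hand": 0},
    {"ax": 0, "ay": 0, "az": -0.26, "dx": 6.4, "dy": -1.6, "dz": 0, "hand": 0},
    {"ax": 0, "ay": 0, "az": -0.39, "dx": 9.6, "dy": -2.4, "dz": 0, "hand": 0},
    {"ax": 0, "ay": 0, "az": -0.52, "dx": 12.8, "dy": -3.2, "dz": 0, "hand": 0},
    {"ax": 0, "ay": 0, "az": -0.65, "dx": 16, "dy": -4, "dz": 0, "hand": 0},
    {"ax": 0, "ay": 0, "az": -0.78, "dx": 19.2, "dy": -4.8, "dz": 0, "hand": 0},
    {"ax": 0, "ay": 0, "az": -0.91, "dx": 22.4, "dy": -5.6, "dz": 0, "hand": 0},
    {"ax": 0, "ay": 0, "az": -1.04, "dx": 25.6, "dy": -6.5, "dz": 0, "hand": 0},
    {"ax": 0, "ay": 0, "az": -1.17, "dx": 28.8, "dy": -7.3, "dz": 0, "hand": 0},
    {"ax": 0, "ay": 0, "az": -1.3, "dx": 32, "dy": -8.1, "dz": 0, "hand": 0},
  ],
)

```text
clock: 14.6
eef_pos: [396.1, 344.1, 150.0]
tool_rot: [-3.141, -0.0, 3.058]
force: [0.8, 0.4, 0.2]
width: 85.7
gripper_force: 0.0
```

Call:
send_rows(
  series=[
    {"ax": 0, "ay": 0, "az": 0, "dx": 0, "dy": 0, "dz": 1, "hand": 0},
    {"ax": 0, "ay": 0, "az": 0, "dx": 0, "dy": 0, "dz": 3, "hand": 0},
    {"ax": 0, "ay": 0, "az": 0, "dx": 0, "dy": 0, "dz": 4, "hand": 0},
    {"ax": 0, "ay": 0, "az": 0, "dx": 0, "dy": 0, "dz": 4, "hand": 0},
    {"ax": 0, "ay": 0, "az": 0, "dx": 0, "dy": 0, "dz": 4, "hand": 0},
  ],
)

```text
clock: 15.1
eef_pos: [397.1, 342.9, 110.3]
tool_rot: [-3.141, -0.0, 3.052]
force: [-0.5, 0.3, -0.4]
width: 85.3
gripper_force: 0.0
```

```bash
python3 d.py 398,344,26,175
```

```text
pos [397.1 342.9 110.3] yaw 174.9 t 15.1 w 85.3 q7 0.09
398,344,26,175 d [-0.09  0.12  8.43] a [-0.    -0.    -0.002]
```

Call:
send_rows(
  series=[
    {"ax": 0, "ay": 0, "az": 0, "dx": -0.1, "dy": 0.1, "dz": 2.5, "hand": 0},
    {"ax": 0, "ay": 0, "az": 0, "dx": -0.1, "dy": 0.1, "dz": 5, "hand": 0},
    {"ax": 0, "ay": 0, "az": 0, "dx": -0.1, "dy": 0.1, "dz": 7.2, "hand": 0},
    {"ax": 0, "ay": 0, "az": 0, "dx": -0.1, "dy": 0.1, "dz": 8.4, "hand": 0},
    {"ax": 0, "ay": 0, "az": 0, "dx": -0.1, "dy": 0.1, "dz": 8.4, "hand": 0},
    {"ax": 0, "ay": 0, "az": 0, "dx": -0.1, "dy": 0.1, "dz": 8.4, "hand": 0},
  ],
)

```text
clock: 15.7
eef_pos: [398.4, 344.6, 27.1]
tool_rot: [3.141, 0.001, 3.053]
force: [0.2, 0.2, 0.3]
width: 85.6
gripper_force: 0.0
```

Call:
send_rows(
  series=[
    {"ax": 0, "ay": 0, "az": 0, "dx": 0, "dy": 0, "dz": 0, "hand": 1},
    {"ax": 0, "ay": 0, "az": 0, "dx": 0, "dy": 0, "dz": 0, "hand": 1},
    {"ax": 0, "ay": 0, "az": 0, "dx": 0, "dy": 0, "dz": 0, "hand": 1},
    {"ax": 0, "ay": 0, "az": 0, "dx": 0, "dy": 0, "dz": 0, "hand": 1},
    {"ax": 0, "ay": 0, "az": 0, "dx": 0, "dy": 0, "dz": 0, "hand": 1},
    {"ax": 0, "ay": 0, "az": 0, "dx": 0, "dy": 0, "dz": 0, "hand": 1},
    {"ax": 0, "ay": 0, "az": 0, "dx": 0, "dy": 0, "dz": 0, "hand": 1},
    {"ax": 0, "ay": 0, "az": 0, "dx": 0, "dy": 0, "dz": -1, "hand": 1},
    {"ax": 0, "ay": 0, "az": 0, "dx": 0, "dy": 0, "dz": -1, "hand": 1},
  ],
)

```text
clock: 16.6
eef_pos: [398.1, 344.0, 37.0]
tool_rot: [3.141, 0.0, 3.053]
force: [0.3, 0.7, -5.5]
width: 35.2
gripper_force: 61.1
```

```bash
python3 d.py 558,-80.4,200,100.5
```

```text
pos [398.1 344.   37. ] yaw 174.9 t 16.6 w 35.2 q7 -0.01
558,-80.4,200,100.5 d [-19.71 -40.85 -16.3 ] a [0.    0.    1.298]
```

Call:
send_rows(
  series=[
    {"ax": 0, "ay": 0, "az": 0, "dx": 0, "dy": 0, "dz": -3, "hand": 1},
    {"ax": 0, "ay": 0, "az": 0, "dx": 0, "dy": 0, "dz": -7, "hand": 1},
    {"ax": 0, "ay": 0, "az": 0, "dx": 0, "dy": 0, "dz": -11, "hand": 1},
    {"ax": 0, "ay": 0, "az": 0.1, "dx": -1, "dy": -2, "dz": -14, "hand": 1},
    {"ax": 0, "ay": 0, "az": 0.2, "dx": -2.4, "dy": -5, "dz": -16.3, "hand": 1},
    {"ax": 0, "ay": 0, "az": 0.3, "dx": -4, "dy": -8.3, "dz": -16.3, "hand": 1},
    {"ax": 0, "ay": 0, "az": 0.4, "dx": -5.7, "dy": -11.8, "dz": -16.3, "hand": 1},
    {"ax": 0, "ay": 0, "az": 0.5, "dx": -7.4, "dy": -15.3, "dz": -16.3, "hand": 1},
    {"ax": 0, "ay": 0, "az": 0.6, "dx": -9.1, "dy": -18.8, "dz": -16.3, "hand": 1},
    {"ax": 0, "ay": 0, "az": 0.7, "dx": -10.8, "dy": -22.3, "dz": -16.3, "hand": 1},
  ],
)

```text
clock: 17.6
eef_pos: [485.3, 110.4, 199.0]
tool_rot: [-3.14, -0.001, 2.349]
force: [1.0, 0.4, -4.7]
width: 35.0
gripper_force: 62.1
```

```bash
python3 d.py 558,-80.4,200,100.5
```

```text
pos [485.3 110.4 199. ] yaw 134.6 t 17.6 w 35.0 q7 0.11
558,-80.4,200,100.5 d [-18.7   -8.21  -0.1 ] a [-0.001 -0.     0.595]
```

Call:
send_rows(
  series=[
    {"ax": 0, "ay": 0, "az": 0.1, "dx": -3, "dy": -1.3, "dz": 0, "hand": 1},
    {"ax": 0, "ay": 0, "az": 0.2, "dx": -6.2, "dy": -2.7, "dz": 0, "hand": 1},
    {"ax": 0, "ay": 0, "az": 0.3, "dx": -9.3, "dy": -4.1, "dz": 0, "hand": 1},
    {"ax": 0, "ay": 0, "az": 0.4, "dx": -12.4, "dy": -5.5, "dz": 0, "hand": 1},
    {"ax": 0, "ay": 0, "az": 0.5, "dx": -15.5, "dy": -6.8, "dz": 0, "hand": 1},
    {"ax": 0, "ay": 0, "az": 0.595, "dx": -18, "dy": -7.9, "dz": 0, "hand": 1},
    {"ax": 0, "ay": 0, "az": 0.595, "dx": -18.7, "dy": -8.2, "dz": 2, "hand": 1},
    {"ax": 0, "ay": 0, "az": 0.595, "dx": -18.7, "dy": -8.2, "dz": 5, "hand": 1},
    {"ax": 0, "ay": 0, "az": 0.595, "dx": -18.7, "dy": -8.2, "dz": 8, "hand": 1},
    {"ax": 0, "ay": 0, "az": 0.595, "dx": -18.7, "dy": -8.2, "dz": 8, "hand": 1},
  ],
)

```text
clock: 18.6
eef_pos: [554.9, -78.1, 115.2]
tool_rot: [-3.132, -0.003, 1.758]
force: [-1.2, 1.2, -5.8]
width: 35.0
gripper_force: 61.9
```

Call:
send_rows(
  series=[
    {"ax": 0, "ay": 0, "az": 0, "dx": 0, "dy": 0, "dz": 0, "hand": 1},
    {"ax": 0, "ay": 0, "az": 0, "dx": 0, "dy": 0, "dz": 0, "hand": 1},
    {"ax": 0, "ay": 0, "az": 0, "dx": 0, "dy": 0, "dz": 0, "hand": 1},
    {"ax": 0, "ay": 0, "az": 0, "dx": 0, "dy": 0, "dz": 0, "hand": 1},
  ],
)

```text
clock: 19.0
eef_pos: [560.1, -78.1, 120.6]
tool_rot: [3.139, 0.001, 1.758]
force: [-0.5, 0.5, -6.2]
width: 35.7
gripper_force: 62.0
```

```bash
python3 d.py 558,-80.4,39,100.5
```

```text
pos [560.1 -78.1 120.6] yaw 100.7 t 19.0 w 35.7 q7 -0.04
558,-80.4,39,100.5 d [-0.18 -0.27  8.16] a [0.002 0.001 0.004]
```

Call:
send_rows(
  series=[
    {"ax": 0, "ay": 0, "az": 0, "dx": -0.2, "dy": -0.2, "dz": 2, "hand": 1},
    {"ax": 0, "ay": 0, "az": 0, "dx": -0.2, "dy": -0.2, "dz": 4.2, "hand": 1},
    {"ax": 0, "ay": 0, "az": 0, "dx": -0.2, "dy": -0.2, "dz": 6, "hand": 1},
    {"ax": 0, "ay": 0, "az": 0, "dx": -0.2, "dy": -0.2, "dz": 7.2, "hand": 1},
    {"ax": 0, "ay": 0, "az": 0, "dx": -0.2, "dy": -0.2, "dz": 7.8, "hand": 1},
    {"ax": 0, "ay": 0, "az": 0, "dx": -0.2, "dy": -0.2, "dz": 7.8, "hand": 1},
    {"ax": 0, "ay": 0, "az": 0, "dx": -0.2, "dy": -0.2, "dz": 7.8, "hand": 1},
  ],
)

```text
clock: 19.7
eef_pos: [558.5, -80.3, 42.0]
tool_rot: [3.14, 0.0, 1.758]
force: [-0.1, 0.4, -5.5]
width: 35.2
gripper_force: 62.3
```

```bash
python3 d.py 558,-80.4,39,100.5
```

```text
pos [558.5 -80.3  42. ] yaw 100.7 t 19.7 w 35.2 q7 -0.09
558,-80.4,39,100.5 d [ 0.   -0.05  0.3 ] a [0.001 0.    0.004]
```

Call:
send_rows(
  series=[
    {"ax": 0, "ay": 0, "az": 0, "dx": 0, "dy": 0, "dz": 0.2, "hand": 1},
    {"ax": 0, "ay": 0, "az": 0, "dx": 0, "dy": 0, "dz": 0.3, "hand": 1},
    {"ax": 0, "ay": 0, "az": 0, "dx": 0, "dy": 0, "dz": 0.3, "hand": 0.3},
    {"ax": 0, "ay": 0, "az": 0, "dx": 0, "dy": 0, "dz": 0.3, "hand": 0},
    {"ax": 0, "ay": 0, "az": 0, "dx": 0, "dy": 0, "dz": 0.3, "hand": 0},
    {"ax": 0, "ay": 0, "az": 0, "dx": 0, "dy": 0, "dz": 0.3, "hand": 0},
    {"ax": 0, "ay": 0, "az": 0, "dx": 0, "dy": 0, "dz": -2, "hand": 0},
    {"ax": 0, "ay": 0, "az": 0, "dx": 0, "dy": 0, "dz": -6, "hand": 0},
    {"ax": 0, "ay": 0, "az": 0, "dx": 0, "dy": 0, "dz": -11, "hand": 0},
    {"ax": 0, "ay": 0, "az": 0, "dx": 0, "dy": 0, "dz": -16, "hand": 0},
  ],
)

```text
clock: 20.7
eef_pos: [557.2, -80.2, 202.8]
tool_rot: [-3.141, -0.001, 1.758]
force: [1.1, -0.6, -0.5]
width: 85.2
gripper_force: 0.0
```

```bash
python3 d.py 585.5,301.5,150,190.2
```

```text
pos [557.2 -80.2 202.8] yaw 100.7 t 20.7 w 85.2 q7 0.01
585.5,301.5,150,190.2 d [36.98  9.89  5.3 ] a [-0.000e+00 -1.000e-03 -1.562e+00]
```

Call:
send_rows(
  series=[
    {"ax": 0, "ay": 0, "az": -0.14, "dx": 3.7, "dy": 1, "dz": 0, "hand": 0},
    {"ax": 0, "ay": 0, "az": -0.28, "dx": 7.4, "dy": 2, "dz": 0, "hand": 0},
    {"ax": 0, "ay": 0, "az": -0.42, "dx": 11.1, "dy": 3, "dz": 0, "hand": 0},
    {"ax": 0, "ay": 0, "az": -0.56, "dx": 14.8, "dy": 4, "dz": 0, "hand": 0},
    {"ax": 0, "ay": 0, "az": -0.7, "dx": 18.5, "dy": 5, "dz": 0, "hand": 0},
    {"ax": 0, "ay": 0, "az": -0.84, "dx": 22.2, "dy": 6, "dz": 1, "hand": 0},
    {"ax": 0, "ay": 0, "az": -0.98, "dx": 25.9, "dy": 7, "dz": 2, "hand": 0},
    {"ax": 0, "ay": 0, "az": -1.12, "dx": 29.6, "dy": 8, "dz": 3, "hand": 0},
    {"ax": 0, "ay": 0, "az": -1.26, "dx": 33.3, "dy": 9, "dz": 4, "hand": 0},
    {"ax": 0, "ay": 0, "az": -1.4, "dx": 37, "dy": 9.9, "dz": 5, "hand": 0},
  ],
)

```text
clock: 21.7
eef_pos: [586.5, 302.8, 150.9]
tool_rot: [-3.141, 0.0, -3.12]
force: [0.2, -0.5, 0.1]
width: 85.4
gripper_force: 0.0
```

Call:
send_rows(
  series=[
    {"ax": 0, "ay": 0, "az": -0.1, "dx": 0, "dy": 0, "dz": 1, "hand": 0},
    {"ax": 0, "ay": 0, "az": -0.16, "dx": 0, "dy": 0, "dz": 3, "hand": 0},
    {"ax": 0, "ay": 0, "az": -0.16, "dx": 0, "dy": 0, "dz": 5, "hand": 0},
    {"ax": 0, "ay": 0, "az": -0.16, "dx": 0, "dy": 0, "dz": 5, "hand": 0},
    {"ax": 0, "ay": 0, "az": -0.16, "dx": 0, "dy": 0, "dz": 5, "hand": 0},
  ],
)

```text
clock: 22.2
eef_pos: [586.2, 301.6, 101.4]
tool_rot: [-3.142, -0.0, -2.966]
force: [0.1, 0.2, 0.4]
width: 85.6
gripper_force: 0.0
```

```bash
python3 d.py 585.5,301.5,27,190.2; python3 - <<'E'
from cell import *
import cv2,numpy as np
a=get_image("top");np.savez("top1.npz",**a);a=a["pixels"][130:230,160:360,::-1]
b=get_image("scene")["pixels"][180:400,170:410,::-1]
cv2.imwrite("pics/p1.png",cv2.resize(a,None,fx=4,fy=4,interpolation=cv2.INTER_CUBIC))
cv2.imwrite("pics/p2.png",cv2.resize(b,None,fx=2.5,fy=2.5,interpolation=cv2.INTER_CUBIC))
E
```

```text
pos [586.2 301.6 101.4] yaw -169.9 t 22.2 w 85.6 q7 0.67
585.5,301.5,27,190.2 d [0.07 0.01 7.44] a [-0.    -0.    -0.002]
```

View pics/p1.png

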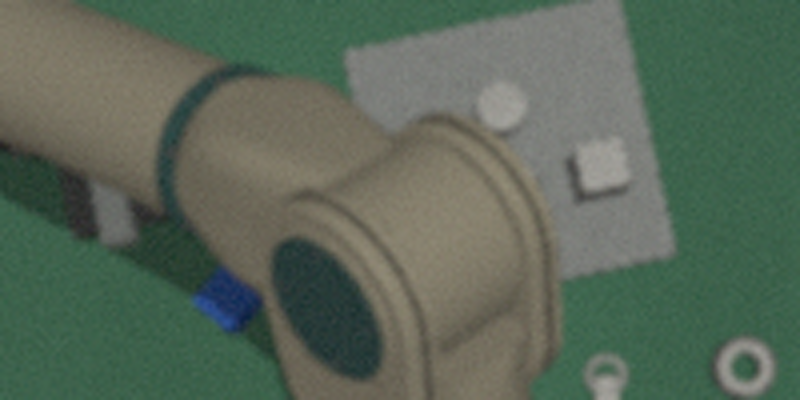

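View pics/p2.png

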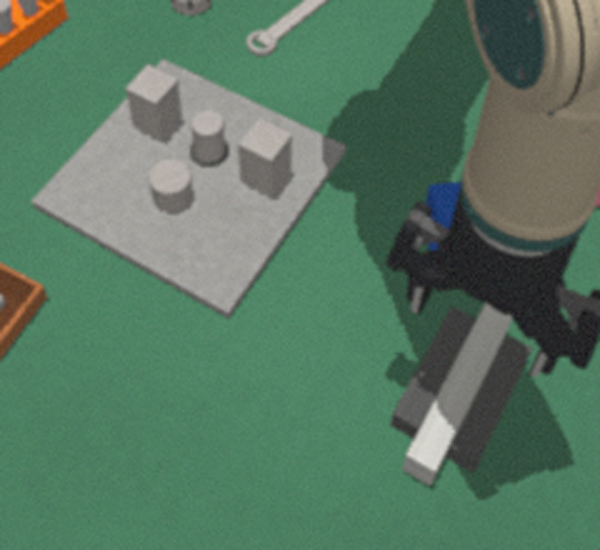

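The blocks and the post stand in a row, with the disc behind. The open hand straddles the bar (fingers at (415,290) and (545,360)). Descending to 27 mm, just above the cheeks.

Call:
send_rows(
  series=[
    {"ax": 0, "ay": 0, "az": 0, "dx": 0, "dy": 0, "dz": 2.5, "hand": 0},
    {"ax": 0, "ay": 0, "az": 0, "dx": 0, "dy": 0, "dz": 5, "hand": 0},
    {"ax": 0, "ay": 0, "az": 0, "dx": 0, "dy": 0, "dz": 6.7, "hand": 0},
    {"ax": 0, "ay": 0, "az": 0, "dx": 0, "dy": 0, "dz": 7.3, "hand": 0},
    {"ax": 0, "ay": 0, "az": 0, "dx": 0, "dy": 0, "dz": 7.3, "hand": 0},
    {"ax": 0, "ay": 0, "az": 0, "dx": 0, "dy": 0, "dz": 7.3, "hand": 0},
  ],
)

```text
clock: 22.9
eef_pos: [586.9, 302.3, 29.4]
tool_rot: [3.141, 0.002, -2.965]
force: [0.9, -0.4, 0.1]
width: 85.6
gripper_force: 0.0
```

```bash
python3 d.py 585.5,301.5,26,190.2
```

```text
pos [586.9 302.3  29.4] yaw -169.9 t 22.9 w 85.6 q7 0.62
585.5,301.5,26,190.2 d [ 0.15 -0.06  0.34] a [ 0.001  0.002 -0.002]
```

Call:
send_rows(
  series=[
    {"ax": 0, "ay": 0, "az": 0, "dx": 0.1, "dy": 0, "dz": 0.25, "hand": 0},
    {"ax": 0, "ay": 0, "az": 0, "dx": 0.1, "dy": 0, "dz": 0.25, "hand": 1},
    {"ax": 0, "ay": 0, "az": 0, "dx": 0.1, "dy": 0, "dz": 0.25, "hand": 1},
    {"ax": 0, "ay": 0, "az": 0, "dx": 0.1, "dy": 0, "dz": 0.25, "hand": 1},
    {"ax": 0, "ay": 0, "az": 0, "dx": 0.1, "dy": 0, "dz": 0.25, "hand": 1},
    {"ax": 0, "ay": 0, "az": 0, "dx": 0.1, "dy": 0, "dz": 0.25, "hand": 1},
    {"ax": 0, "ay": 0, "az": 0, "dx": 0.1, "dy": 0, "dz": 0.25, "hand": 1},
    {"ax": 0, "ay": 0, "az": 0, "dx": 0.1, "dy": 0, "dz": 0.25, "hand": 1},
  ],
)

```text
clock: 23.7
eef_pos: [585.4, 301.8, 26.3]
tool_rot: [3.141, 0.001, -2.965]
force: [-0.2, 0.2, 3.6]
width: 22.2
gripper_force: 60.0
```

Call:
send_rows(
  series=[
    {"ax": 0, "ay": 0, "az": 0, "dx": 0, "dy": 0, "dz": -0.5, "hand": 1},
    {"ax": 0, "ay": 0, "az": 0, "dx": 0, "dy": 0, "dz": -1, "hand": 1},
    {"ax": 0, "ay": 0, "az": 0, "dx": 0, "dy": 0, "dz": -1.5, "hand": 1},
    {"ax": 0, "ay": 0, "az": 0, "dx": 0, "dy": 0, "dz": -2.2, "hand": 1},
    {"ax": 0, "ay": 0, "az": 0, "dx": 0, "dy": 0, "dz": -3, "hand": 1},
    {"ax": 0, "ay": 0, "az": 0, "dx": 0, "dy": 0, "dz": -5, "hand": 1},
    {"ax": 0, "ay": 0, "az": 0, "dx": 0, "dy": 0, "dz": -8, "hand": 1},
    {"ax": 0, "ay": 0, "az": 0, "dx": 0, "dy": 0, "dz": -12, "hand": 1},
    {"ax": 0, "ay": 0, "az": 0, "dx": 0, "dy": 0, "dz": -15, "hand": 1},
    {"ax": 0, "ay": 0, "az": 0, "dx": 0, "dy": 0, "dz": -15, "hand": 1},
  ],
)

```text
clock: 24.7
eef_pos: [587.5, 303.9, 181.5]
tool_rot: [3.137, 0.009, -2.965]
force: [0.6, -0.1, -3.5]
width: 21.8
gripper_force: 59.3
```

```bash
python3 d.py 546.5,-18.5,180,100.5; python3 - <<'E'
from cell import *
import cv2
b=get_image("scene")["pixels"][150:350,260:460,::-1]
cv2.imwrite("pics/bar1.png",cv2.resize(b,None,fx=2.5,fy=2.5,interpolation=cv2.INTER_CUBIC))
E
```

```text
pos [587.5 303.9 181.5] yaw -169.9 t 24.7 w 21.8 q7 0.73
546.5,-18.5,180,100.5 d [  9.68 -31.03  -0.07] a [0.01  0.004 1.564]
```

View pics/bar1.png

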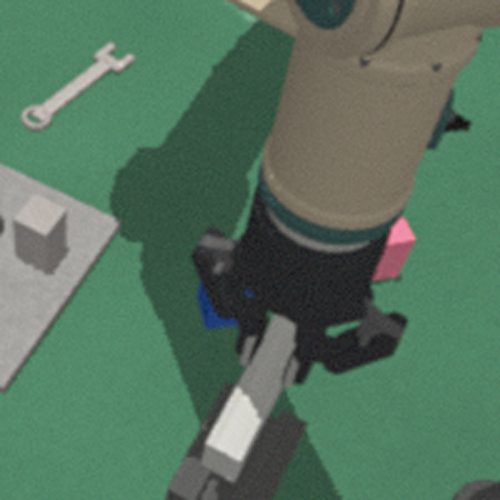

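The bar is clear of the rack and hangs straight. Carrying it across while turning.

Call:
send_rows(
  series=[
    {"ax": 0, "ay": 0, "az": 0.08, "dx": 0.5, "dy": -1.6, "dz": 0, "hand": 1},
    {"ax": 0, "ay": 0, "az": 0.18, "dx": 1.1, "dy": -3.6, "dz": 0, "hand": 1},
    {"ax": 0, "ay": 0, "az": 0.28, "dx": 1.8, "dy": -5.6, "dz": 0, "hand": 1},
    {"ax": 0, "ay": 0, "az": 0.39, "dx": 2.4, "dy": -7.8, "dz": 0, "hand": 1},
    {"ax": 0, "ay": 0, "az": 0.5, "dx": 3.1, "dy": -10, "dz": 0, "hand": 1},
    {"ax": 0, "ay": 0, "az": 0.61, "dx": 3.8, "dy": -12.2, "dz": 0, "hand": 1},
    {"ax": 0, "ay": 0, "az": 0.72, "dx": 4.5, "dy": -14.4, "dz": 0, "hand": 1},
    {"ax": 0, "ay": 0, "az": 0.83, "dx": 5.2, "dy": -16.6, "dz": 0, "hand": 1},
    {"ax": 0, "ay": 0, "az": 0.93, "dx": 5.8, "dy": -18.6, "dz": 0, "hand": 1},
    {"ax": 0, "ay": 0, "az": 1.0, "dx": 6.2, "dy": -20, "dz": 0, "hand": 1},
  ],
)

```text
clock: 25.75
eef_pos: [557.7, 90.9, 174.1]
tool_rot: [-3.137, -0.001, 2.313]
force: [0.9, 0.7, -3.6]
width: 22.4
gripper_force: 59.3
```

```bash
python3 d.py 546.5,-18.5,180,100.5
```

```text
pos [557.7  90.9 174.1] yaw 132.5 t 25.75 w 22.4 q7 0.14
546.5,-18.5,180,100.5 d [-7.31 -8.22 -0.57] a [-0.004  0.     0.559]
```

Call:
send_rows(
  series=[
    {"ax": 0, "ay": 0, "az": 0.1, "dx": -1.4, "dy": -1.6, "dz": 0, "hand": 1},
    {"ax": 0, "ay": 0, "az": 0.2, "dx": -2.8, "dy": -3.2, "dz": 0, "hand": 1},
    {"ax": 0, "ay": 0, "az": 0.32, "dx": -4.3, "dy": -4.8, "dz": 0, "hand": 1},
    {"ax": 0, "ay": 0, "az": 0.43, "dx": -5.7, "dy": -6.4, "dz": 0, "hand": 1},
    {"ax": 0, "ay": 0, "az": 0.52, "dx": -6.8, "dy": -7.6, "dz": 0, "hand": 1},
    {"ax": 0, "ay": 0, "az": 0.56, "dx": -7.3, "dy": -8.2, "dz": 0, "hand": 1},
    {"ax": 0, "ay": 0, "az": 0.56, "dx": -7.3, "dy": -8.2, "dz": 1, "hand": 1},
    {"ax": 0, "ay": 0, "az": 0.56, "dx": -7.3, "dy": -8.2, "dz": 3, "hand": 1},
    {"ax": 0, "ay": 0, "az": 0.56, "dx": -7.3, "dy": -8.2, "dz": 4.5, "hand": 1},
    {"ax": 0, "ay": 0, "az": 0.56, "dx": -7.3, "dy": -8.2, "dz": 4.5, "hand": 1},
  ],
)

```text
clock: 26.75
eef_pos: [546.5, -14.2, 128.0]
tool_rot: [-3.136, -0.002, 1.761]
force: [-1.3, -0.7, -3.4]
width: 21.9
gripper_force: 59.3
```

Call:
send_rows(
  series=[
    {"ax": 0, "ay": 0, "az": 0, "dx": 0, "dy": 0, "dz": 0, "hand": 1},
    {"ax": 0, "ay": 0, "az": 0, "dx": 0, "dy": 0, "dz": 0, "hand": 1},
    {"ax": 0, "ay": 0, "az": 0, "dx": 0, "dy": 0, "dz": 0, "hand": 1},
    {"ax": 0, "ay": 0, "az": 0, "dx": 0, "dy": 0, "dz": 0, "hand": 1},
  ],
)

```text
clock: 27.15
eef_pos: [549.2, -15.6, 131.4]
tool_rot: [3.14, 0.0, 1.758]
force: [0.6, -0.9, -4.5]
width: 22.0
gripper_force: 59.3
```

```bash
python3 d.py 546.5,-18.5,95,100.5
```

```text
pos [549.2 -15.6 131.4] yaw 100.7 t 27.15 w 22.0 q7 -0.16
546.5,-18.5,95,100.5 d [-0.24 -0.32  3.64] a [0.001 0.    0.004]
```

Call:
send_rows(
  series=[
    {"ax": 0, "ay": 0, "az": 0, "dx": -0.25, "dy": -0.3, "dz": 0.8, "hand": 1},
    {"ax": 0, "ay": 0, "az": 0, "dx": -0.25, "dy": -0.3, "dz": 1.6, "hand": 1},
    {"ax": 0, "ay": 0, "az": 0, "dx": -0.25, "dy": -0.3, "dz": 2.4, "hand": 1},
    {"ax": 0, "ay": 0, "az": 0, "dx": -0.25, "dy": -0.3, "dz": 3, "hand": 1},
    {"ax": 0, "ay": 0, "az": 0, "dx": -0.25, "dy": -0.3, "dz": 3.3, "hand": 1},
    {"ax": 0, "ay": 0, "az": 0, "dx": -0.25, "dy": -0.3, "dz": 3.3, "hand": 1},
    {"ax": 0, "ay": 0, "az": 0, "dx": -0.25, "dy": -0.3, "dz": 3.3, "hand": 1},
  ],
)

```text
clock: 27.85
eef_pos: [546.4, -18.5, 97.9]
tool_rot: [3.141, -0.0, 1.758]
force: [0.2, 0.3, -4.7]
width: 22.1
gripper_force: 59.4
```

```bash
python3 d.py 546.5,-18.5,95,100.5; python3 - <<'E'
from cell import *
import cv2
b=get_image("scene")["pixels"][150:310,160:340,::-1]
cv2.imwrite("pics/bar2.png",cv2.resize(b,None,fx=3,fy=3,interpolation=cv2.INTER_CUBIC))
E
```

```text
pos [546.4 -18.5  97.9] yaw 100.7 t 27.85 w 22.1 q7 -0.18
546.5,-18.5,95,100.5 d [-0.    0.01  0.29] a [ 0.    -0.     0.004]
```

View pics/bar2.png

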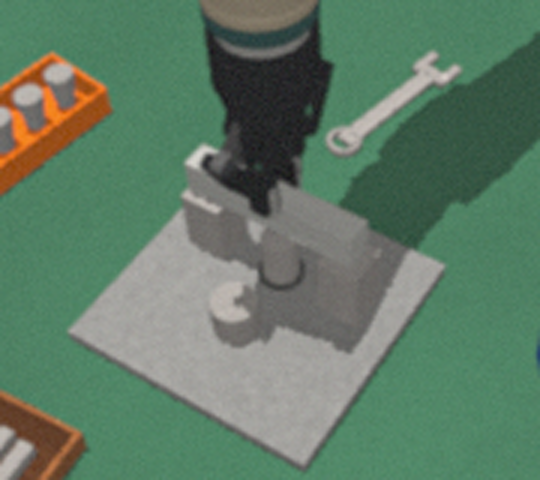

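The bar hangs level just above both blocks, centred over them. Lowering 3 mm and releasing.

Call:
send_rows(
  series=[
    {"ax": 0, "ay": 0, "az": 0, "dx": 0, "dy": 0, "dz": 0.1, "hand": 1},
    {"ax": 0, "ay": 0, "az": 0, "dx": 0, "dy": 0, "dz": 0.2, "hand": 1},
    {"ax": 0, "ay": 0, "az": 0, "dx": 0, "dy": 0, "dz": 0.3, "hand": 1},
    {"ax": 0, "ay": 0, "az": 0, "dx": 0, "dy": 0, "dz": 0.35, "hand": 1},
    {"ax": 0, "ay": 0, "az": 0, "dx": 0, "dy": 0, "dz": 0.35, "hand": 1},
    {"ax": 0, "ay": 0, "az": 0, "dx": 0, "dy": 0, "dz": 0.35, "hand": 1},
  ],
)

```text
clock: 28.5
eef_pos: [546.3, -18.6, 94.3]
tool_rot: [3.142, -0.0, 1.758]
force: [-0.3, 0.1, -3.0]
width: 22.2
gripper_force: 59.4
```

Call:
send_rows(
  series=[
    {"ax": 0, "ay": 0, "az": 0, "dx": 0, "dy": 0, "dz": 0, "hand": 0.6},
    {"ax": 0, "ay": 0, "az": 0, "dx": 0, "dy": 0, "dz": 0, "hand": 0.3},
    {"ax": 0, "ay": 0, "az": 0, "dx": 0, "dy": 0, "dz": 0, "hand": 0},
    {"ax": 0, "ay": 0, "az": 0, "dx": 0, "dy": 0, "dz": 0, "hand": 0},
    {"ax": 0, "ay": 0, "az": 0, "dx": 0, "dy": 0, "dz": 0, "hand": 0},
    {"ax": 0, "ay": 0, "az": 0, "dx": 0, "dy": 0, "dz": -2, "hand": 0},
    {"ax": 0, "ay": 0, "az": 0, "dx": 0, "dy": 0, "dz": -5, "hand": 0},
    {"ax": 0, "ay": 0, "az": 0, "dx": 0, "dy": 0, "dz": -9, "hand": 0},
    {"ax": 0, "ay": 0, "az": 0, "dx": 0, "dy": 0, "dz": -10, "hand": 0},
    {"ax": 0, "ay": 0, "az": 0, "dx": 0, "dy": 0, "dz": -10, "hand": 0},
  ],
)

```text
clock: 29.5
eef_pos: [547.5, -18.7, 196.1]
tool_rot: [3.138, 0.001, 1.758]
force: [-0.2, -0.5, 0.0]
width: 85.5
gripper_force: 0.0
```

```bash
python3 d.py 405,-188.7,150,100.5 405,-188.7,0,100.5
```

```text
pos [547.5 -18.7 196.1] yaw 100.7 t 29.5 w 85.5 q7 -0.11
405,-188.7,150,100.5 d [-14.06 -17.17   4.55] a [0.004 0.001 0.003]
405,-188.7,0,100.5 d [-14.04 -17.23  19.55] a [0.004 0.001 0.003]
```

Call:
send_rows(
  series=[
    {"ax": 0, "ay": 0, "az": 0, "dx": -2.4, "dy": -2.9, "dz": 0, "hand": 0},
    {"ax": 0, "ay": 0, "az": 0, "dx": -5.2, "dy": -6.3, "dz": 0, "hand": 0},
    {"ax": 0, "ay": 0, "az": 0, "dx": -8, "dy": -9.7, "dz": 0, "hand": 0},
    {"ax": 0, "ay": 0, "az": 0, "dx": -11, "dy": -13.4, "dz": 0, "hand": 0},
    {"ax": 0, "ay": 0, "az": 0, "dx": -13.9, "dy": -17.1, "dz": 2, "hand": 0},
    {"ax": 0, "ay": 0, "az": 0, "dx": -13.9, "dy": -17.1, "dz": 6, "hand": 0},
    {"ax": 0, "ay": 0, "az": 0, "dx": -13.9, "dy": -17.1, "dz": 10, "hand": 0},
    {"ax": 0, "ay": 0, "az": 0, "dx": -13.9, "dy": -17.1, "dz": 12, "hand": 0},
    {"ax": 0, "ay": 0, "az": 0, "dx": -13.9, "dy": -17.1, "dz": 12, "hand": 0},
    {"ax": 0, "ay": 0, "az": 0, "dx": -13.9, "dy": -17.1, "dz": 12, "hand": 0},
  ],
)

```text
clock: 30.5
eef_pos: [403.4, -186.4, 73.7]
tool_rot: [-3.14, -0.001, 1.758]
force: [-0.2, -0.0, 0.2]
width: 85.4
gripper_force: 0.0
```

```bash
python3 d.py 405,-188.7,1,100.5; python3 - <<'E'
from cell import *
import cv2,numpy as np
a=get_image("top");np.savez("top2.npz",**a)
b=get_image("scene")["pixels"][130:310,160:340,::-1]
a=a["pixels"][115:295,220:400,::-1]
cv2.imwrite("pics/nut1.png",cv2.resize(np.hstack([a,b]),None,fx=2.2,fy=2.2,interpolation=cv2.INTER_CUBIC))
E
```

```text
pos [ 403.4 -186.4   73.7] yaw 100.7 t 30.5 w 85.4 q7 0.11
405,-188.7,1,100.5 d [-0.26  0.13  7.27] a [-0.002 -0.001  0.004]
```

View pics/nut1.png

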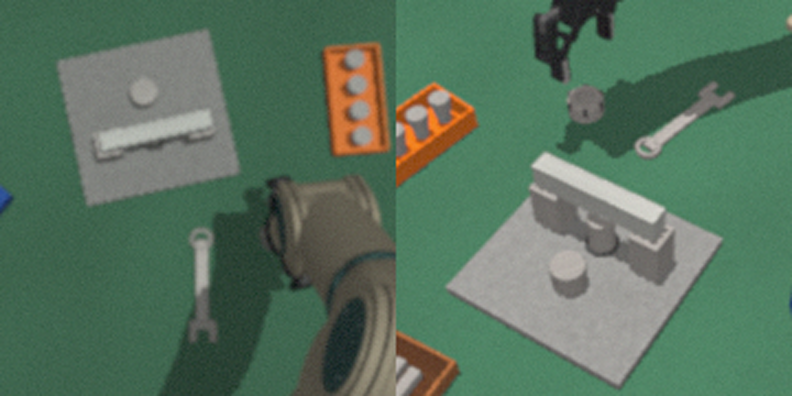

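The bar lies across both blocks: top-face corners about (94,132), (210,111), (214,131), (98,152), disc at (144,92). The scene view shows the hand over the nut at (586,103). I'll work out the bar's centre and go down.

Call:
send_rows(
  series=[
    {"ax": 0, "ay": 0, "az": 0, "dx": -0.2, "dy": 0.1, "dz": 2.5, "hand": 0},
    {"ax": 0, "ay": 0, "az": 0, "dx": -0.2, "dy": 0.1, "dz": 4.5, "hand": 0},
    {"ax": 0, "ay": 0, "az": 0, "dx": -0.2, "dy": 0.1, "dz": 6.2, "hand": 0},
    {"ax": 0, "ay": 0, "az": 0, "dx": -0.2, "dy": 0.1, "dz": 7, "hand": 0},
    {"ax": 0, "ay": 0, "az": 0, "dx": -0.2, "dy": 0.1, "dz": 7, "hand": 0},
    {"ax": 0, "ay": 0, "az": 0, "dx": -0.2, "dy": 0.1, "dz": 7, "hand": 0},
    {"ax": 0, "ay": 0, "az": 0, "dx": -0.2, "dy": 0.1, "dz": 7, "hand": 0},
  ],
)

```text
clock: 31.3
eef_pos: [406.1, -189.2, 5.3]
tool_rot: [3.14, 0.001, 1.757]
force: [-0.4, -0.0, 0.4]
width: 84.9
gripper_force: 0.0
```

```bash
python3 d.py 405,-188.7,1,100.5; python3 - <<'E'
from h import *
g=np.load("top2.npz")
f=lambda p,z:back(g,(np.array(p)+.5)/2.2-.5+[220,115],z)
q=np.array([f(p,104) for p in[(94,132),(210,111),(214,131),(98,152)]]);print(q.mean(0).round(1),"ang",np.degrees(np.arctan2(*(q[0]-q[1])[1::-1])))
D=f((144,92),44);print("disc",D.round(1))
c,s=np.cos(np.radians(10.5)),np.sin(np.radians(10.5))
for X in(q.mean(0),D):
    d=X[:2]-[546.5,-18.5];print("plate",(d@[c,s]).round(1),(d@[-s,c]).round(1))
E
```

```text
pos [ 406.1 -189.2    5.3] yaw 100.7 t 31.3 w 84.9 q7 -0.33
405,-188.7,1,100.5 d [ 0.07 -0.1   0.43] a [0.002 0.001 0.003]
[543.5 -19.2 104. ] ang 98.98820042755897
disc [607.   -7.8  44. ]
plate -3.1 -0.1
plate 61.4 -0.5
```

All placed within about 3 mm. Gripping the nut.

Call:
send_rows(
  series=[
    {"ax": 0, "ay": 0, "az": 0, "dx": 0, "dy": 0, "dz": 0.35, "hand": 0},
    {"ax": 0, "ay": 0, "az": 0, "dx": 0, "dy": 0, "dz": 0.35, "hand": 1},
    {"ax": 0, "ay": 0, "az": 0, "dx": 0, "dy": 0, "dz": 0.35, "hand": 1},
    {"ax": 0, "ay": 0, "az": 0, "dx": 0, "dy": 0, "dz": 0.35, "hand": 1},
    {"ax": 0, "ay": 0, "az": 0, "dx": 0, "dy": 0, "dz": 0.35, "hand": 1},
    {"ax": 0, "ay": 0, "az": 0, "dx": 0, "dy": 0, "dz": 0.35, "hand": 1},
    {"ax": 0, "ay": 0, "az": 0, "dx": 0, "dy": 0, "dz": 0.35, "hand": 1},
  ],
)

```text
clock: 32.0
eef_pos: [405.8, -188.9, 1.6]
tool_rot: [3.141, 0.001, 1.758]
force: [-1.4, 1.2, 8.2]
width: 44.5
gripper_force: 61.1
```

Call:
send_rows(
  series=[
    {"ax": 0, "ay": 0, "az": 0, "dx": 0, "dy": 0, "dz": -1, "hand": 1},
    {"ax": 0, "ay": 0, "az": 0, "dx": 0, "dy": 0, "dz": -3, "hand": 1},
    {"ax": 0, "ay": 0, "az": 0, "dx": 0, "dy": 0, "dz": -6, "hand": 1},
    {"ax": 0, "ay": 0, "az": 0, "dx": 0, "dy": 0, "dz": -10, "hand": 1},
    {"ax": 0, "ay": 0, "az": 0, "dx": 0, "dy": 0, "dz": -14, "hand": 1},
    {"ax": 0, "ay": 0, "az": 0, "dx": 0, "dy": 0, "dz": -18, "hand": 1},
    {"ax": 0, "ay": 0, "az": 0, "dx": 0, "dy": 0, "dz": -18, "hand": 1},
    {"ax": 0, "ay": 0, "az": 0, "dx": 0, "dy": 0, "dz": -18, "hand": 1},
  ],
)

```text
clock: 32.8
eef_pos: [405.2, -189.2, 181.4]
tool_rot: [3.141, 0.001, 1.757]
force: [-0.3, 0.6, -2.2]
width: 44.2
gripper_force: 61.9
```

```bash
python3 d.py 546,-18.5,180,100.5; python3 - <<'E'
from cell import *
import cv2
b=get_image("scene")["pixels"][90:210,170:310,::-1]
cv2.imwrite("pics/nut2.png",cv2.resize(b,None,fx=3,fy=3,interpolation=cv2.INTER_CUBIC))
E
```

```text
pos [ 405.2 -189.2  181.4] yaw 100.7 t 32.8 w 44.2 q7 0.0
546,-18.5,180,100.5 d [14.17 16.99  0.13] a [0.001 0.001 0.003]
```

View pics/nut2.png

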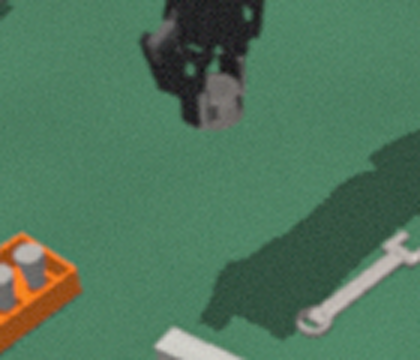

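The nut is held between the fingers and looks upright. The width of 44 mm fits the usual 2 mm under-reading. Carrying it over the bar.

Call:
send_rows(
  series=[
    {"ax": 0, "ay": 0, "az": 0, "dx": 1.5, "dy": 1.8, "dz": 0, "hand": 1},
    {"ax": 0, "ay": 0, "az": 0, "dx": 3.5, "dy": 4.2, "dz": 0, "hand": 1},
    {"ax": 0, "ay": 0, "az": 0, "dx": 5.6, "dy": 6.7, "dz": 0, "hand": 1},
    {"ax": 0, "ay": 0, "az": 0, "dx": 7.7, "dy": 9.2, "dz": 0, "hand": 1},
    {"ax": 0, "ay": 0, "az": 0, "dx": 9.8, "dy": 11.7, "dz": 0, "hand": 1},
    {"ax": 0, "ay": 0, "az": 0, "dx": 11.9, "dy": 14.3, "dz": 0, "hand": 1},
    {"ax": 0, "ay": 0, "az": 0, "dx": 13.5, "dy": 16.2, "dz": 0, "hand": 1},
    {"ax": 0, "ay": 0, "az": 0, "dx": 14.2, "dy": 17, "dz": 1, "hand": 1},
    {"ax": 0, "ay": 0, "az": 0, "dx": 14.2, "dy": 17, "dz": 3, "hand": 1},
    {"ax": 0, "ay": 0, "az": 0, "dx": 14.2, "dy": 17, "dz": 4, "hand": 1},
  ],
)

```text
clock: 33.85
eef_pos: [543.5, -18.4, 137.5]
tool_rot: [-3.136, 0.0, 1.758]
force: [0.3, -0.4, -1.0]
width: 44.4
gripper_force: 61.9
```

Call:
send_rows(
  series=[
    {"ax": 0, "ay": 0, "az": 0, "dx": 0, "dy": 0, "dz": 0, "hand": 1},
    {"ax": 0, "ay": 0, "az": 0, "dx": 0, "dy": 0, "dz": 0, "hand": 1},
    {"ax": 0, "ay": 0, "az": 0, "dx": 0, "dy": 0, "dz": 0, "hand": 1},
    {"ax": 0, "ay": 0, "az": 0, "dx": 0, "dy": 0, "dz": 0, "hand": 1},
    {"ax": 0, "ay": 0, "az": 0, "dx": 0, "dy": 0, "dz": 0, "hand": 1},
  ],
)

```text
clock: 34.35
eef_pos: [546.3, -17.9, 141.4]
tool_rot: [3.141, 0.0, 1.757]
force: [1.1, -0.4, -0.9]
width: 44.7
gripper_force: 61.9
```

```bash
python3 d.py 546,-18.5,106,100.5
```

```text
pos [546.3 -17.9 141.4] yaw 100.7 t 34.35 w 44.7 q7 -0.39
546,-18.5,106,100.5 d [-0.05 -0.05  3.54] a [0.001 0.    0.003]
```

Call:
send_rows(
  series=[
    {"ax": 0, "ay": 0, "az": 0, "dx": 0, "dy": -0.1, "dz": 1, "hand": 1},
    {"ax": 0, "ay": 0, "az": 0, "dx": 0, "dy": -0.1, "dz": 2, "hand": 1},
    {"ax": 0, "ay": 0, "az": 0, "dx": 0, "dy": -0.1, "dz": 2.8, "hand": 1},
    {"ax": 0, "ay": 0, "az": 0, "dx": 0, "dy": -0.1, "dz": 3.2, "hand": 1},
    {"ax": 0, "ay": 0, "az": 0, "dx": 0, "dy": -0.1, "dz": 3.3, "hand": 1},
    {"ax": 0, "ay": 0, "az": 0, "dx": 0, "dy": -0.1, "dz": 3.4, "hand": 1},
    {"ax": 0, "ay": 0, "az": 0, "dx": 0, "dy": -0.1, "dz": 3.4, "hand": 1},
    {"ax": 0, "ay": 0, "az": 0, "dx": 0, "dy": -0.1, "dz": 3.4, "hand": 1},
  ],
)

```text
clock: 35.15
eef_pos: [545.3, -17.8, 107.1]
tool_rot: [3.141, 0.0, 1.758]
force: [0.4, 0.9, -1.0]
width: 44.6
gripper_force: 61.9
```

```bash
python3 d.py 546,-18.5,105.6,100.5
```

```text
pos [545.3 -17.8 107.1] yaw 100.7 t 35.15 w 44.6 q7 -0.43
546,-18.5,105.6,100.5 d [-0.08  0.05  0.15] a [0.001 0.    0.004]
```

Call:
send_rows(
  series=[
    {"ax": 0, "ay": 0, "az": 0, "dx": 0, "dy": 0.05, "dz": 0.1, "hand": 1},
    {"ax": 0, "ay": 0, "az": 0, "dx": 0, "dy": 0.05, "dz": 0.15, "hand": 1},
    {"ax": 0, "ay": 0, "az": 0, "dx": 0, "dy": 0.05, "dz": 0.15, "hand": 0.35},
    {"ax": 0, "ay": 0, "az": 0, "dx": 0, "dy": 0.05, "dz": 0.15, "hand": 0.2},
    {"ax": 0, "ay": 0, "az": 0, "dx": 0, "dy": 0.05, "dz": 0.15, "hand": 0},
    {"ax": 0, "ay": 0, "az": 0, "dx": 0, "dy": 0.05, "dz": 0.15, "hand": 0},
    {"ax": 0, "ay": 0, "az": 0, "dx": 0, "dy": 0.05, "dz": 0.15, "hand": 0},
    {"ax": 0, "ay": 0, "az": 0, "dx": 0, "dy": 0.05, "dz": -2, "hand": 0},
    {"ax": 0, "ay": 0, "az": 0, "dx": 0, "dy": 0.05, "dz": -5, "hand": 0},
    {"ax": 0, "ay": 0, "az": 0, "dx": 0, "dy": 0.05, "dz": -9, "hand": 0},
  ],
)

```text
clock: 36.15
eef_pos: [544.3, -17.9, 196.6]
tool_rot: [-3.138, -0.001, 1.758]
force: [1.3, 0.0, -0.6]
width: 85.1
gripper_force: 0.0
```

Call:
send_rows(
  series=[
    {"ax": 0, "ay": 0, "az": 0, "dx": -4, "dy": -4, "dz": 0, "hand": 0},
    {"ax": 0, "ay": 0, "az": 0, "dx": -8, "dy": -8, "dz": 0, "hand": 0},
    {"ax": 0, "ay": 0, "az": 0, "dx": -12, "dy": -10, "dz": 0, "hand": 0},
    {"ax": 0, "ay": 0, "az": 0, "dx": -16, "dy": -12, "dz": 0, "hand": 0},
    {"ax": 0, "ay": 0, "az": 0, "dx": -20, "dy": -12, "dz": 0, "hand": 0},
    {"ax": 0, "ay": 0, "az": 0, "dx": -20, "dy": -12, "dz": 0, "hand": 0},
    {"ax": 0, "ay": 0, "az": 0, "dx": -20, "dy": -12, "dz": 0, "hand": 0},
    {"ax": 0, "ay": 0, "az": 0, "dx": -20, "dy": -12, "dz": 0, "hand": 0},
  ],
)

```text
clock: 36.95
eef_pos: [465.0, -235.0, 196.9]
tool_rot: [3.141, -0.001, 1.76]
force: [0.2, -0.1, -0.3]
width: 85.4
gripper_force: 0.0
```

```bash
python3 d.py; python3 - <<'E'
from cell import *
import cv2,numpy as np
a=get_image("top");np.savez("top3.npz",**a)
b=get_image("scene")["pixels"][160:310,170:320,::-1]
a=a["pixels"][115:265,225:375,::-1]
cv2.imwrite("pics/end.png",cv2.resize(np.hstack([a,b]),None,fx=2.6,fy=2.6,interpolation=cv2.INTER_CUBIC))
E
```

```text
pos [ 465.  -235.   196.9] yaw 100.8 t 36.95 w 85.4 q7 0.09
```

View pics/end.png

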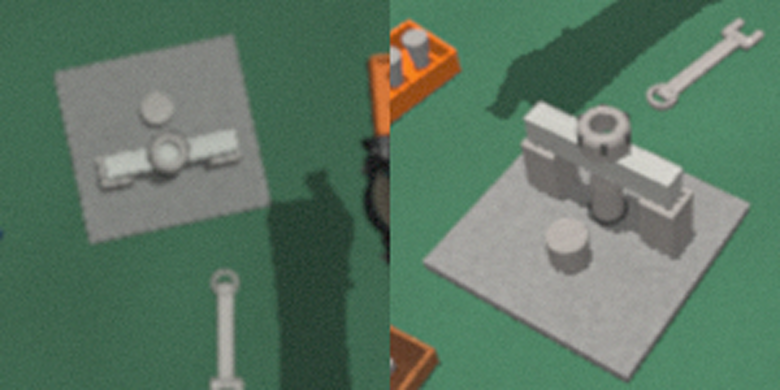

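The nut lies flat in the middle of the bar ((169,153) top view, (604,128) scene view). The bridge stands over the post with the disc behind it, and the hand is clear. Handing in.

```bash
python3 -c "
from cell import finish_job;print(finish_job())"
```

```text
the job is handed in; nothing more can be done
None
```

The bridge is set up and handed in at about 37 s: two blocks, the disc, the parallel and the nut are in place, released, and the last pictures show it all standing as asked; the hand-in gave no verdict.

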